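# Load the ring burnisher and start it

## Robot

A 6-joint arm with a two-finger parallel gripper is mounted at the origin on a cart in front of the work surface, level with it; the furniture and walls round the work are solid. World frame = base frame: x ahead of the robot, y to its left, z up, the work surface at z = 0. Lengths are in mm, angles in rad, forces in N, time in s.
With the tool pointing down it reaches from about 250 to 775 mm from the base axis. Payload 8.9 kg.
Tool frame: the origin (TCP) lies on the centre line of the jaws, within the pads' length; the fingertips stand 14 mm ahead of it and the grasp point (between the pads) lies 5 mm behind it; z points along the fingers, y is the direction in which the jaws open and shut (so a half turn about z gives the same grasp; the last joint's range is limited). The gripper opens to 85 mm and grips with 20 to 120 N. Pads are 22 mm wide; open, the fingers measure 114 mm over their backs; the gripper's body (76 mm by 85 mm) begins 54 mm behind the grasp point. The pads swing forward as they close: fully open they stand 13 mm farther back than shut.
Start: joints at [1.038, 0.291, -0.153, 1.127, 0, 1.431], TCP at [201.437, 484.816, 245.305] pointing down, gripper open.
Joint ranges: [-2.52, 2.52], [-0.91, 1.74], [-1.3, 1.37], [-1.96, 2.02], [-1.52, 1.47], [-3.14, 3.14]. Speed limits (rad/s): [2.22, 2.22, 2.79, 3.14, 3.14, 3.14].

## Interface

Orientations are given as [roll, pitch, yaw] about the fixed x, y, z axes, in that order (R = Rz(yaw) Ry(pitch) Rx(roll)).
In Python, from plant import state, capture, finish_job, spot_in, landmark_of gives the robot as it stands. The module is installed in compiled form; this text tells all that it offers.
- The arm moves only by the tool play_rows, never from a script. Its argument "rows" is a list of rows, each an object with "hand": the opening, from -1 (shut) to 1 (fully open); "translation": the shift along the tool's x, y, z in mm, a list of three; "rotation": the turn, a rotation vector about the tool's x, y, z in rad, a list of three. In form: [{"hand": hand, "translation": [tx, ty, tz], "rotation": [rx, ry, rz]}, ...]. A call has 1 to 8 rows; each row is the pose to reach, as a shift and turn from the pose commanded when the call began, along the tool's axes at that moment; what a row does not reach only later rows make up. A row lasts 1/10 s, in which the tool goes at most 50 mm and 8.59 degrees, less where a joint would pass 70% of its speed; a pose out of reach is approached as far as the arm can. A call with a gripper value outside its range is refused whole. The fingers move at their own pace and stop on an object; the grip force is fixed at half the most. Time passes only in rows, so rows that repeat a pose let the fingers close. It gives the time, the measured TCP pose, the force and the opening at its end, in the units of the state.
- state(): the state, without advancing time (a new reading comes with each control period).
- capture(name): name is "side" or "top"; returns a dict with "color" (384x512x3 uint8, red, green, blue), "K" (3x3 intrinsics, pixels), "cam_to_world" (4x4, takes a point from camera to world coordinates). Camera axes: x right, y down, z forward; pixel columns grow to the right and rows downward; lengths in mm; the calibration is good to about 2 mm. A picture is of the moment at which its call begins. There is no depth.
- finish_job(): hands the job in, once; it reports no verdict.
Trained networks look in the newest picture that a camera, given by its name, has taken for a name from the list of things; names that differ only in an ending like _2 or _b are one class to them, and where a whole thing is asked for, a point or a joint stands for the part that bears it (a point fixed in the world has none). Each returns a list of dicts, best first, with "score" (0 to 1); they miss things now and then, are a little off and sometimes report something else, mostly with a low value. They report only what shows in the picture. A call takes as long as a camera call.
- spot_in(camera, name): "extent" ([left, top, right, bottom] in pixels, round what is visible of it).
- landmark_of(camera, name): "uv" ([column, row] in pixels: a listed point, or the origin of a listed thing).
The state is a dict: "time_s": time; "joint_positions": joint angles; "joint_velocities": joint speeds; "joint_efforts": joint torques, N m; "position": TCP position; "eef_rot": TCP orientation; "contact_force": force on the tool from outside, world axes, zero at the start; "torque": the same for the moment, N m; "opening": opening from 0.0 (shut) to 1.0 (fully open).
Only numpy, scipy, OpenCV 4.12 (cv2) and the standard library are available. Lean on these libraries where they do the work, as an engineer would, in place of code of your own. Each camera call takes 0.05 s, during which the arm holds its last target. There are 200 camera calls.

## Task

Burnish the silver rings: take the blue splash hood off the burnisher (it hangs by a keyhole on the front screw: lift it, then pull it off over the screw head) and stand it upright on the bench, then drop every ring lying in the felt-lined tray through the neck into the clear jar. Hang the hood fully back on its screw, and only then switch the burnisher on by pushing its red lever all the way over. Leave the film can, the bowl and the solder spool where they are.

Things in the scene. Friction and masses are not known exactly. Their poses are not given: they have to be found in the camera images.
- hood: Blue sheet-metal splash hood, 0.25 kg: front panel 4 mm thick, 80 mm wide; two 3 mm side cheeks running 81 mm back, 74 mm apart inside; flat top; open below and behind. x points from the front panel to the back, y left, z up. Origin: rear face of the front panel, where the screw's axis passes when hung. Lower edges 60 mm below it (stands alone with origin at z = 0.060), underside of the top 39 mm above it.
- hood_grip (a point): Middle of the hood's grip, a black upright block on its top: 12 mm thick along the hood's x, 44 mm along y, from 21 mm below to 9 mm above this point (30 mm high). It lies 29 mm behind (+x) and 64 mm above the hood's origin, about over the centre of mass.
- keyhole (a point): Centre of the round 26 mm hole of the keyhole in the hood's front panel, 24 mm below the hood's origin. Above it the keyhole narrows (between 6 and 14 mm above this point) to a slot 10 mm wide that ends 28 mm above this point. To pass the screw head the hood must be 24 mm higher than it hangs; drawn 15 mm along the hood's -x it is free of the head.
- screw (a point): Hung place of the hood's origin, on the axis of the shoulder screw in the burnisher's front bracket, 112 mm above the bench; axes as the burnisher's. Hung, the hood may sag a degree until its top rests on the jar's rim. The 8 mm shank starts 1.5 mm behind this point; 6.5 mm before it (-x) begins the head, 15 mm wide, 4 mm thick. The bracket is 36 mm wide and ends 24 mm above the screw.
- burnisher: Fixed ring burnisher. Origin on the bench below the jar's axis; z up, x to the back, y left; its front with the screw faces -x, roughly to the robot. Grey housing from x = -70 to +80 mm, y = -130 to +70 mm, 42 mm high; clear upright jar on it; steel bracket with the screw before the jar, front face at x = -48 mm; red switch on the housing right of the jar. To its right, beyond y = -0.2 of the bench, a lamp hangs low.
- jar_mouth (a point): Centre of the jar's mouth, 150 mm above the bench. The flared mouth is 49 mm wide inside (55 mm outside) and narrows within 18 mm to a neck 35 mm wide inside.
- jar_floor (a point): Centre of the jar's inner floor, 54 mm above the bench. The jar is 62 mm wide outside, 56 mm inside, wide up to 104 mm above the bench.
- switch (a joint): Red toggle lever on the housing, pivot axis along the burnisher's y: 0 = off (leaning 0.35 rad to the front, -x), 0.70 = fully over to the back (on). It may start a little above 0. Stiff: it stays where it is left; about 1.5 N at the tip moves it; push near the tip and follow its arc.
- switch_tip (a point): Near the tip of the switch lever, on its axis, 46 mm from the pivot (moves with the lever). The lever is a round red sleeve, 16 mm thick at this point, and ends 4 mm beyond it. The pivot lies 56 mm above the bench, at x = -5 mm, y = -100 mm of the burnisher.
- ring_tray: Ring tray (fixed, cannot be moved), wood with blue felt, 190 x 210 mm (x, y), on a fixed wooden box 168 x 205 x 42 mm; origin at the centre of the tray's underside, 41.5 mm above the bench; its floor, on which the rings lie, is 49.5 mm above the bench; the rim round it is 6 mm wide and stands 8 mm above the floor. A file rack, 127 mm high, stands behind it (+x) and to its right.
- ring1: Silver finger ring, 23 mm outer diameter, 9 mm high, lying flat in the ring tray; origin at the centre of its underside. May be absent.
- ring2: Silver finger ring, 23 mm outer diameter, 9 mm high, lying flat in the ring tray; origin at the centre of its underside. May be absent.
- ring3: Silver finger ring, 23 mm outer diameter, 9 mm high, lying flat in the ring tray; origin at the centre of its underside. May be absent.
- ring4: Silver finger ring, 21 mm outer diameter, 6 mm high, lying flat in the ring tray; origin at the centre of its underside. May be absent.
- ring5: Silver finger ring, 21 mm outer diameter, 6 mm high, lying flat in the ring tray; origin at the centre of its underside. May be absent.
- ring6: Silver finger ring, 21 mm outer diameter, 6 mm high, lying flat in the ring tray; origin at the centre of its underside. May be absent.
- film_can: Black film can with a grey lid, standing, 33 mm wide, 54 mm high, origin at the centre of its underside; leave alone.
- bowl: Small green-brown bowl, 123 mm wide, 60 mm high, origin at the centre of its underside; leave alone.
- solder_spool: Light grey solder spool, 42 mm wide, 22 mm high, origin at the centre of its underside; leave alone.

How it is judged (in metres and radians):
On the way, in this order (a step that is already met when the one before it is completed fails the run):
1. the hood is off the screw and stands upright on the bench, released (horizontal distance between hood and screw above 0.052 m and angle between hood's own z axis and vertical below 0.12 rad and height (world z) of hood below 0.07 m and contact force between hood and the fingers below 0.05 N and linear speed of hood below 0.02 m/s), for 0.2 s.
2. all the rings are in the jar (horizontal distance between each of ring1, ring2, ring3, ring4, ring5, ring6 and jar_floor below 0.032 m and height (world z) of each of ring1, ring2, ring3, ring4, ring5, ring6 below 0.112 m), for 0.2 s.
3. the hood hangs on its screw again, released (x of hood in the frame of screw between -0.006 and 0.004 m and y of hood in the frame of screw between -0.004 and 0.004 m and z of hood in the frame of screw between -0.006 and 0.004 m and angle between hood's own z axis and vertical below 0.1 rad and contact force between hood and the fingers below 0.05 N), for 0.3 s.
4. the switch is fully on (value of joint switch above 0.6 rad), for 0.1 s.
At the end, for the whole second after the job is handed in: The hood hangs at rest on its screw (origin within 4 mm sideways, 6 mm fore and aft and in height of its hung place, level within 0.1 rad), every ring present lies in the jar (within 32 mm of its axis, lower than 112 mm above the bench), and the switch is at 0.60 or more of 0.70 (all of step 2 and x of hood in the frame of screw between -0.006 and 0.004 m and y of hood in the frame of screw between -0.004 and 0.004 m and z of hood in the frame of screw between -0.006 and 0.004 m and angle between hood's own z axis and vertical below 0.1 rad and value of joint switch above 0.6 rad and linear speed of hood below 0.02 m/s); the robot touches nothing.
It fails at once if the burnisher is switched on while the hood is off its screw (value of joint switch above 0.35 rad and distance between hood and screw above 0.02 m).
It fails at once if the film can is pushed more than 3 cm (distance of film_can from where it was at the start of the episode above 0.03 m).
It fails at once if the bowl is pushed more than 3 cm (distance of bowl from where it was at the start of the episode above 0.03 m).
It fails at once if the solder spool is pushed more than 3 cm (distance of solder_spool from where it was at the start of the episode above 0.03 m).
Of ring1, ring2, ring3, ring4, ring5, ring6 only 4 to 6 are there at a start; the rules pass over those that are not, and their reading is None.
At some moment in a run one of ring1, ring2, ring3, ring4, ring5, ring6 may be knocked a few centimetres aside while the robot is not near it.
Once in a run the grip may slacken for a moment while it holds something.
It also fails if it takes over 210 s, if anything falls off the work surface, if the arm or the gripper's body presses on something with over 40 N, if the wrist force passes 120 N, or if a joint passes its speed limit or range.

## Working session

There is one attempt and no reset: what is moved stays moved. The work goes in short steps, Python scripts to look and compute and a tool call to move; the robot and the scene stay as the last step left them, time stands still between calls to the robot, and variables do not carry over. Pictures are saved under pics/ and viewed, about 12 in all and at most 16, crops included, and the job is handed in when it is done.

Besides the shell and the picture viewer there is one more tool, called after "Emit:" in YAML: its name, and indented under it one key for each argument. play_rows: Moves the arm, as the interface text tells. Its arguments: {"type":"object","properties":{"rows":{"type":"array","items":{"type":"object","properties":{"hand":{"type":"number"},"translation":{"type":"array","items":{"type":"number"}},"rotation":{"type":"array","items":{"type":"number"}}}}}},"required":["rows"]}

```bash
mkdir -p pics; cat > h.py <<'E'
import numpy as np, cv2
from plant import state, capture, finish_job, spot_in, landmark_of
def snap(cam,name=None):
    c=capture(cam)
    if name: cv2.imwrite(f'pics/{name}.png',cv2.cvtColor(c['color'],cv2.COLOR_RGB2BGR))
    return c
def ray(c,uv):
    T=np.array(c['cam_to_world']);d=np.linalg.inv(c['K'])@[uv[0],uv[1],1]
    return T[:3,3],T[:3,:3]@d
def onz(c,uv,z):
    o,d=ray(c,uv);return o+d*(z-o[2])/d[2]
def tri(rs):
    A=0;b=0
    for o,d in rs:
        d=d/np.linalg.norm(d);P=np.eye(3)-np.outer(d,d);A=A+P;b=b+P@o
    p=np.linalg.solve(A,b)
    e=[np.linalg.norm((np.eye(3)-np.outer(d,d)/(d@d))@(p-o)) for o,d in rs]
    return p,e
def proj(c,p):
    T=np.linalg.inv(np.array(c['cam_to_world']));q=np.array(c['K'])@(T[:3,:3]@p+T[:3,3]);return q[:2]/q[2]
E
python3 - <<'E'
from h import *
np.set_printoptions(precision=1,suppress=True)
C={n:snap(n,n+'0') for n in('side','top')}
print(state())
for n in C: print(n,np.array(C[n]['cam_to_world']).tolist(),C[n]['K'][0])
for k in ['hood','hood_grip','keyhole','screw','burnisher','jar_mouth','jar_floor','switch_tip','ring_tray','film_can','bowl','solder_spool','ring1','ring4']:
    for n in C:
        print(k,n,[(np.array(x['uv']).round(1).tolist(),round(x['score'],2)) for x in landmark_of(n,k)])
E
```

```text
{'time_s': 0.1, 'joint_positions': array([ 1. ,  0.3, -0.2,  1.1,  0. ,  1.4]), 'joint_velocities': array([ 0., -0.,  0., -0.,  0.,  0.]), 'joint_efforts': array([  0. , -53.8,  33.2,   0. ,  -0. ,   0. ]), 'position': array([201.2, 484.5, 244.8]), 'eef_rot': array([-3.1, -0. ,  2.7]), 'contact_force': array([ 0.2, -0.2,  0.1]), 'torque': array([-0.,  0.,  0.]), 'opening': 0.9976427808824462}
side [[0.5939467567352905, -0.6187437115705675, 0.5141823310417307, 55.82742052376918], [-0.8044689936778241, -0.4507919388196225, 0.386802619052967, -308.6782813218162], [-0.00754243824095435, -0.6433839035032848, -0.7655065410159847, 838.0614511362883], [0.0, 0.0, 0.0, 1.0]] [396.9   0.  256.8]
top [[0.0032083505721349345, -0.9940114117294303, 0.10922920780757862, 413.6110529447788], [-0.999843519896823, -0.0012884328530202006, 0.017643006011286957, 31.34217678832549], [-0.017396614812581528, -0.1092687205583014, -0.9938600024654449, 1302.9386797254888], [0.0, 0.0, 0.0, 1.0]] [444.3   0.  261.3]
hood side [([283.2, 205.4], 0.86)]
hood top [([281.4, 183.5], 0.87), ([184.9, 231.3], 0.24)]
hood_g
[... 930 characters left out ...]
solder_spool side [([150.2, 190.7], 0.59)]
solder_spool top [([326.2, 180.4], 0.74), ([363.6, 190.9], 0.62), ([288.7, 183.6], 0.52)]
ring1 side [([133.6, 205.6], 0.58), ([167.1, 217.3], 0.58), ([185.9, 206.1], 0.51), ([163.1, 195.6], 0.49), ([153.2, 214.1], 0.47), ([151.5, 192.2], 0.38)]
ring1 top [([200.7, 248.0], 0.6), ([206.0, 227.1], 0.56), ([169.1, 256.1], 0.5), ([166.8, 229.3], 0.45), ([187.8, 252.3], 0.4)]
ring4 side [([133.6, 205.6], 0.58), ([167.1, 217.3], 0.58), ([185.9, 206.1], 0.51), ([163.1, 195.6], 0.49), ([153.2, 214.1], 0.47), ([151.5, 192.2], 0.38)]
ring4 top [([200.7, 248.0], 0.6), ([206.0, 227.1], 0.56), ([169.1, 256.1], 0.5), ([166.8, 229.3], 0.45), ([187.8, 252.3], 0.4)]
```

```bash
python3 - <<'E'
import cv2
a=cv2.imread('pics/top0.png')[110:290,120:400];b=cv2.imread('pics/side0.png')[130:300,100:440]
a=cv2.resize(a,(800,514),interpolation=2);b=cv2.resize(b,(800,400),interpolation=2)
cv2.imwrite('pics/a.png',a);cv2.imwrite('pics/b.png',b)
E
```

```text
(no output)
```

View pics/a.png

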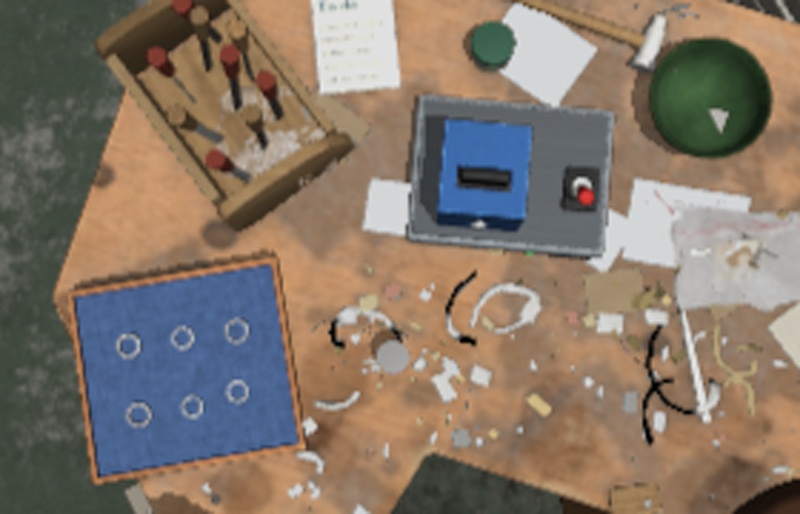

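View pics/b.png

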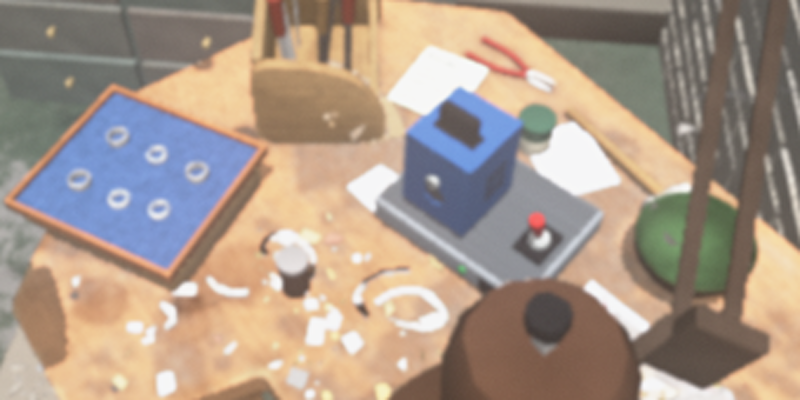

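The top crop shows the hood on the burnisher at (485,175), six rings in the tray on the left, the film can at (392,352) and the red switch at (582,195). The solder spool isn't identified yet, so I'll view the full frame.

```bash
python3 - <<'E'
import cv2
a=cv2.imread('pics/top0.png');cv2.imwrite('pics/a2.png',cv2.resize(a,(800,600),interpolation=2))
E
```

```text
(no output)
```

View pics/a2.png

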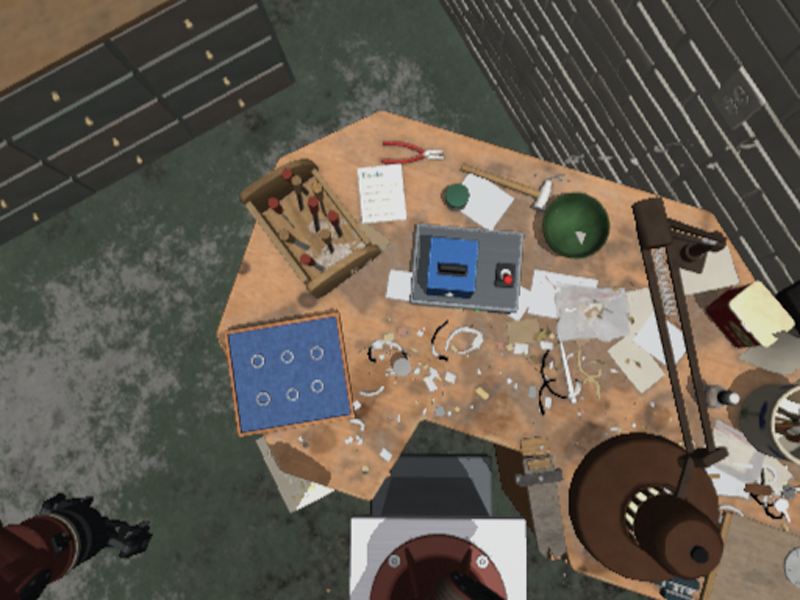

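```bash
python3 - <<'E'
from h import *
np.set_printoptions(precision=1,suppress=True)
from scipy.optimize import least_squares
C={n:snap(n) for n in('side','top')}
t=C['top']
S=2.857
for p in [(129,346),(182,338),(236,331),(138,414),(192,407),(237,391)]:
    print('ring',onz(t,(p[0]/S+120,p[1]/S+110),54))
for p in [(68,293),(276,254),(303,442),(97,480)]: print('tray corner',onz(t,(p[0]/S+120,p[1]/S+110),57.5))
# housing corners z=42
L={'BL':(-70,70),'BR':(-70,-130),'TR':(80,-130),'TL':(80,70)}
P={'BL':(409,240),'BR':(605,255),'TR':(612,111),'TL':(420,96)}
for k in P: print(k,onz(t,(P[k][0]/S+120,P[k][1]/S+110),42))
def f(q):
    c,s=np.cos(q[2]),np.sin(q[2]);r=[]
    for k in P:
        x,y=L[k];r+=list(onz(t,(P[k][0]/S+120,P[k][1]/S+110),42)[:2]-[q[0]+c*x-s*y,q[1]+s*x+c*y])
    return r
r=least_squares(f,[530,-20,0]);print('burn',r.x,r.fun)
for k,z in [('film_can',0),('bowl',0)]:
    for n in C:
        l=landmark_of(n,k)
        if l: print(k,n,onz(C[n],l[0]['uv'],z),l[0]['score'])
def T(k):
    rs=[ray(C[n],landmark_of(n,k)[0]['uv']) for n in C];print(k,*tri(rs))
for k in ['hood','hood_grip','keyhole','screw']: T(k)
# grip top (crop 485,178)
print('grip top',onz(t,(485/S+120,178/S+110),185), 'lever', onz(t,(585/S+120,196/S+110),102))
a=[(458,178),(511,180)];print([onz(t,(p[0]/S+120,p[1]/S+110),185) for p in a])
E
```

```text
ring [434.  323.5  54. ]
ring [442.  271.3  54. ]
ring [449.  218.2  54. ]
ring [367.8 312.8  54. ]
ring [374.8 260.   54. ]
ring [390.5 216.2  54. ]
tray corner [485.8 384.4  57.5]
tray corner [524.8 179.4  57.5]
tray corner [341.6 150.6  57.5]
tray corner [304.4 350.3  57.5]
BL [540.4  48.4  42. ]
BR [ 525.7 -146.5   42. ]
TR [ 671.2 -155.6   42. ]
TL [686.7  37.7  42. ]
burn [603.3 -23.7  -0.1] [ 1.8 -2.8  1.9  1.6 -2.2  3.7 -1.5 -2.5]
film_can side [433.3  70.1  -0. ] 0.68
film_can top [426.7  71.6   0. ] 0.4
bowl side [ 685.2 -246.9    0. ] 0.82
hood [389.   38.  358.3] [np.float64(147.68419283898265), np.float64(147.68419283898263)]
hood_grip [591.5 -18.9 161.8] [np.float64(3.065328715434112), np.float64(3.065328715434143)]
keyhole [557.1 -18.2  98.5] [np.float64(0.13988391023309082), np.float64(0.13988391023306743)]
screw [555.  -10.9 108.8] [np.float64(2.4833767447382016), np.float64(2.4833767447380053)]
grip top [581.5 -20.9 185. ] lever [ 576.7 -119.9  102. ]
[array([581.5,   3.1, 185. ]), array([579.7, -44. , 185. ])]
```

The full frame shows a free bench in front of the burnisher, the robot cart at the bottom centre, and the lamp's arm and shade at right. The spool isn't obvious; it may lie behind or under something. Next I'll fix the burnisher yaw and write a move helper.

```bash
cat >> h.py <<'E'
from scipy.spatial.transform import Rotation as Ro
def go(*targets,cmd=None):
    """targets (x,y,z[,yaw]); prints tool-frame shift & turn from current pose"""
    s=state();R0=Ro.from_euler('xyz',s['eef_rot']);p0=np.array(s['position'])
    for t in targets:
        d=R0.inv().apply(np.array(t[:3])-p0)
        w=(R0.inv()*Ro.from_euler('xyz',[np.pi,0,t[3]])).as_rotvec() if len(t)>3 else np.zeros(3)
        print('T',d.round(1).tolist(),'R',w.round(3).tolist())
E
python3 - <<'E'
from h import *
s=state();print(s['position'],s['eef_rot'])
C={n:snap(n) for n in('side','top')}
for n in C:
  print(n,[(np.round(spot_in(n,'solder_spool')[i]['extent']),spot_in(n,'solder_spool')[i]['score']) for i in range(len(spot_in(n,'solder_spool')))])
print('bench edge',onz(C['top'],(272,269),0),'wire ring',onz(C['top'],(297,217),0))
print('rack corner',onz(C['top'],(200.5,189),100))
# expected hood pts for yaw
for yaw in (-.05,-.075,-.1):
    c,sn=np.cos(yaw),np.sin(yaw)
    B=lambda x,y,z:np.array([603.3+c*x-sn*y,-23.7+sn*x+c*y,z])
    for nm,p in dict(grip=(-20.5,0,185),tip=(-21,-100,103),housBL=(-70,70,42),hBR=(-70,-130,42)).items():
        print(yaw,nm,B(*p).round(1),*[proj(C[n],B(*p)).round(1) for n in C])
go((582,-22,300,1.571-.075),(582,-22,300,-1.571-.075))
E
```

```text
[201.43316103 484.82950368 245.29305668] [-3.14158907e+00 -1.59268775e-05  2.74775896e+00]
side []
top [(array([360., 192., 370., 199.]), 0.66)]
bench edge [326.61911391  22.82536413   0.        ] wire ring [477.12706984 -50.24541937   0.        ]
rack corner [548.06257087 218.85682232 100.        ]
-0.05 grip [582.8 -22.7 185. ] [296.4 178.1] [290.4 171.8]
-0.05 tip [ 577.3 -122.5  103. ] [329.6 222.9] [325.8 178.3]
-0.05 housBL [536.9  49.7  42. ] [258.2 214.9] [262.7 195.2]
-0.05 hBR [ 526.9 -150.    42. ] [325.6 258.6] [333.  198.8]
-0.075 grip [582.9 -22.2 185. ] [296.2 178. ] [290.2 171.8]
-0.075 tip [ 574.9 -121.8  103. ] [328.8 223.5] [325.5 179.2]
-0.075 housBL [538.7  51.3  42. ] [258.1 214.1] [262.1 194.6]
-0.075 hBR [ 523.8 -148.1   42. ] [324.1 259.2] [332.3 199.9]
-0.1 grip [582.9 -21.7 185. ] [296.  177.9] [290.  171.8]
-0.1 tip [ 572.4 -121.1  103. ] [327.9 224.1] [325.3 180.1]
-0.1 housBL [540.6  52.9  42. ] [258.  213.3] [261.6 193.9]
-0.1 hBR [ 520.7 -146.1   42. ] [322.7 259.7] [331.6 201. ]
T [-545.9, -322.0, -54.7] R [0.0, -0.0, 1.252]
T [-545.9, -322.0, -54.7] R [0.0, 0.0, -1.889]
```

Emit:
play_rows:
  rows:
    - {"hand": 1,"translation": [-546,-322,-55],"rotation": [0,0,1.25]}
    - {"hand": 1,"translation": [-546,-322,-55],"rotation": [0,0,1.25]}
    - {"hand": 1,"translation": [-546,-322,-55],"rotation": [0,0,1.25]}
    - {"hand": 1,"translation": [-546,-322,-55],"rotation": [0,0,1.25]}
    - {"hand": 1,"translation": [-546,-322,-55],"rotation": [0,0,1.25]}
    - {"hand": 1,"translation": [-546,-322,-55],"rotation": [0,0,1.25]}
    - {"hand": 1,"translation": [-546,-322,-55],"rotation": [0,0,1.25]}
    - {"hand": 1,"translation": [-546,-322,-55],"rotation": [0,0,1.25]}

```text
time_s: 3.3
position: [441.7, 164.3, 280.3]
eef_rot: [3.141, -0.0, 1.541]
contact_force: [1.1, 0.8, 0.2]
opening: 0.997
```

```bash
python3 - <<'E'
from h import *
s=state();print(s['time_s'],s['position'],s['eef_rot'])
go((582,-22,300,1.571-.07),(582,-22,225,1.571-.07))
E
```

```text
3.3 [441.68303007 164.30556136 280.31701124] [ 3.14092736e+00 -2.70539751e-04  1.54149833e+00]
T [-182.1, 145.7, -19.6] R [0.001, -0.0, 0.04]
T [-182.1, 145.7, 55.4] R [0.001, -0.0, 0.04]
```

Emit:
play_rows:
  rows:
    - {"hand": 1,"translation": [-182,146,-20],"rotation": [0,0,0.04]}
    - {"hand": 1,"translation": [-182,146,-20],"rotation": [0,0,0.04]}
    - {"hand": 1,"translation": [-182,146,-20],"rotation": [0,0,0.04]}
    - {"hand": 1,"translation": [-182,146,-20],"rotation": [0,0,0.04]}
    - {"hand": 1,"translation": [-182,146,55],"rotation": [0,0,0.04]}
    - {"hand": 1,"translation": [-182,146,55],"rotation": [0,0,0.04]}
    - {"hand": 1,"translation": [-182,146,55],"rotation": [0,0,0.04]}
    - {"hand": 1,"translation": [-182,146,55],"rotation": [0,0,0.04]}

```text
time_s: 4.1
position: [582.2, -18.9, 225.3]
eef_rot: [-3.141, -0.0, 1.508]
contact_force: [0.3, 0.3, 0.8]
opening: 1.001
```

```bash
python3 - <<'E'
from h import *
c=snap('side');d=snap('top')
s=state();print(s['time_s'],s['position'],s['eef_rot'])
cv2.imwrite('pics/c.png',np.hstack([cv2.resize(cv2.cvtColor(x['color'],4)[r:r+100,k:k+100],(400,400),interpolation=2) for x,r,k in((c,130,240),(d,110,240))]))
go((582,-22,172,1.571-.07))
E
```

```text
4.2 [582.96174266 -18.43844119 226.79820263] [3.13930672e+00 5.21112959e-05 1.50863336e+00]
T [-3.6, -0.9, 54.8] R [0.002, 0.0, 0.008]
```

View pics/c.png

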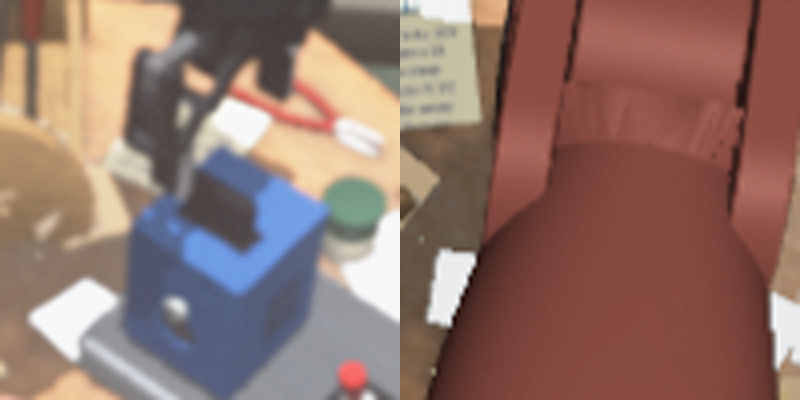

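The side crop shows the open fingers straddling the grip block near (225,205). Descend and close.

Emit:
play_rows:
  rows:
    - {"hand": 1,"translation": [-3.5,-1,30],"rotation": [0,0,0.01]}
    - {"hand": 1,"translation": [-3.5,-1,54.5],"rotation": [0,0,0.01]}
    - {"hand": 1,"translation": [-3.5,-1,54.5],"rotation": [0,0,0.01]}
    - {"hand": -0.4,"translation": [-3.5,-1,54.5],"rotation": [0,0,0.01]}
    - {"hand": -0.6,"translation": [-3.5,-1,54.5],"rotation": [0,0,0.01]}
    - {"hand": -1,"translation": [-3.5,-1,54.5],"rotation": [0,0,0.01]}
    - {"hand": -1,"translation": [-3.5,-1,54.5],"rotation": [0,0,0.01]}
    - {"hand": -1,"translation": [-3.5,-1,54.5],"rotation": [0,0,0.01]}

```text
time_s: 5.0
position: [581.9, -22.6, 171.1]
eef_rot: [3.14, 0.0, 1.498]
contact_force: [3.5, 0.3, 2.1]
opening: 0.145
```

Emit:
play_rows:
  rows:
    - {"hand": -1,"translation": [0,0,-8],"rotation": [0,0,0]}
    - {"hand": -1,"translation": [0,0,-16],"rotation": [0,0,0]}
    - {"hand": -1,"translation": [0,0,-25],"rotation": [0,0,0]}
    - {"hand": -1,"translation": [0,0,-25],"rotation": [0,0,0]}
    - {"hand": -1,"translation": [0,-8,-25],"rotation": [0,0,0]}
    - {"hand": -1,"translation": [0,-16,-25],"rotation": [0,0,0]}
    - {"hand": -1,"translation": [0,-24,-25],"rotation": [0,0,0]}
    - {"hand": -1,"translation": [0,-24,-25],"rotation": [0,0,0]}

```text
time_s: 5.8
position: [555.8, -20.6, 195.2]
eef_rot: [-3.14, -0.0, 1.498]
contact_force: [-0.1, 0.8, -3.7]
opening: 0.128
```

Emit:
play_rows:
  rows:
    - {"hand": -1,"translation": [0,-30,0],"rotation": [0,0,0]}
    - {"hand": -1,"translation": [0,-60,0],"rotation": [0,0,0]}
    - {"hand": -1,"translation": [0,-90,0],"rotation": [0,0,0]}
    - {"hand": -1,"translation": [0,-125,0],"rotation": [0,0,0]}
    - {"hand": -1,"translation": [0,-125,30],"rotation": [0,0,0]}
    - {"hand": -1,"translation": [0,-125,55],"rotation": [0,0,0]}
    - {"hand": -1,"translation": [0,-125,65],"rotation": [0,0,0]}
    - {"hand": -1,"translation": [0,-125,65],"rotation": [0,0,0]}

```text
time_s: 6.6
position: [431.9, -11.6, 129.6]
eef_rot: [-3.139, -0.0, 1.498]
contact_force: [-0.2, -0.4, -3.2]
opening: 0.132
```

```bash
python3 - <<'E'
from h import *
c=snap('side')
s=state();print(s['time_s'],s['position'],s['eef_rot'],s['contact_force'],s['opening'])
p=proj(c,np.array([430,-12,110]));print(p);k,r=int(p[0]-50),int(p[1]-60)
cv2.imwrite('pics/d.png',cv2.resize(cv2.cvtColor(c['color'],4)[r:r+120,k:k+120],(480,480),interpolation=2))
E
```

```text
6.65 [432.70839935 -11.70947796 130.47803606] [-3.14086375e+00 -1.32549093e-04  1.49775517e+00] [ 0.02487076 -0.21673548 -2.74061008] 0.13168253068896663
[251.78254765 241.15072609]
```

View pics/d.png

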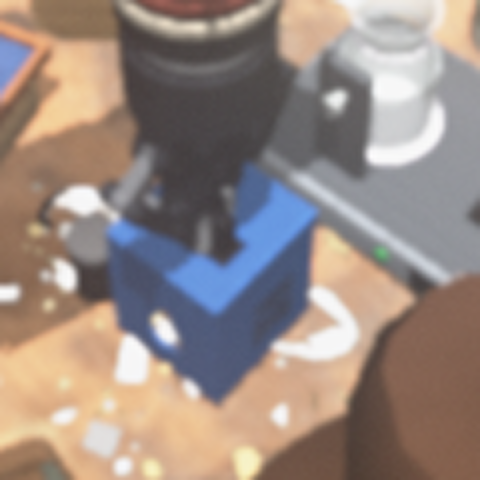

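The hood is off the screw, upright and about 11 mm above clear bench; the film can is clear to its left at (85,240). Set it down.

Emit:
play_rows:
  rows:
    - {"hand": -1,"translation": [0,0,6],"rotation": [0,0,0]}
    - {"hand": -1,"translation": [0,0,9],"rotation": [0,0,0]}
    - {"hand": -1,"translation": [0,0,11],"rotation": [0,0,0]}
    - {"hand": -1,"translation": [0,0,12],"rotation": [0,0,0]}
    - {"hand": -1,"translation": [0,0,12],"rotation": [0,0,0]}

```text
time_s: 7.15
position: [433.7, -11.5, 120.1]
eef_rot: [3.139, -0.0, 1.498]
contact_force: [-4.3, 3.6, 20.5]
opening: 0.129
```

Emit:
play_rows:
  rows:
    - {"hand": -1,"translation": [0,0,-1.2],"rotation": [0,0,0]}
    - {"hand": -0.7,"translation": [0,0,-1.2],"rotation": [0,0,0]}
    - {"hand": -0.3,"translation": [0,0,-1.2],"rotation": [0,0,0]}
    - {"hand": 0,"translation": [0,0,-1.2],"rotation": [0,0,0]}
    - {"hand": 0,"translation": [0,0,-1.2],"rotation": [0,0,0]}
    - {"hand": 0,"translation": [0,0,-1.2],"rotation": [0,0,0]}

```text
time_s: 7.75
position: [432.7, -11.7, 119.5]
eef_rot: [-3.141, -0.0, 1.498]
contact_force: [0.4, -0.7, -0.6]
opening: 0.502
```

```bash
python3 - <<'E'
from h import *
s=state();print(s['time_s'],s['position'],s['eef_rot'],s['contact_force'],s['opening'])
go((433,-11,200),(400,210,200),(389,216,130))
E
```

```text
7.75 [432.70518867 -11.7142501  119.51189967] [-3.14149425e+00 -4.47657944e-05  1.49773296e+00] [ 0.3519418  -0.68611125 -0.59678293] 0.5017120265694499
T [0.7, 0.2, -80.5] R [0.0, 0.0, 0.0]
T [218.7, -48.8, -80.5] R [0.0, 0.0, 0.0]
T [223.9, -60.2, -10.5] R [0.0, 0.0, 0.0]
```

Emit:
play_rows:
  rows:
    - {"hand": 0,"translation": [0,0,-45],"rotation": [0,0,0]}
    - {"hand": 0,"translation": [0,0,-90],"rotation": [0,0,0]}
    - {"hand": 0,"translation": [0,0,-90],"rotation": [0,0,0]}

```text
time_s: 8.05
position: [435.6, -12.2, 214.4]
eef_rot: [3.134, 0.001, 1.498]
contact_force: [1.1, 0.2, -0.8]
opening: 0.503
```

```bash
python3 - <<'E'
from h import *
np.set_printoptions(precision=1,suppress=True)
C={n:snap(n,n+'1') for n in('side','top')}
for n in C:
    for l in landmark_of(n,'ring1'): print(n,onz(C[n],l['uv'],49.5)[:2],round(l['score'],2),np.round(l['uv']))
a=C['top']['color'][180:270,140:230];b=C['side']['color'][170:240,110:210]
cv2.imwrite('pics/e.png',np.hstack([cv2.cvtColor(cv2.resize(x,(400,400) if i==0 else (400,400),interpolation=2),4) for i,x in enumerate((a,b[:, :]))]))
g=cv2.cvtColor(C['top']['color'],cv2.COLOR_RGB2HSV)
m=((g[...,1]<90)&(g[...,2]>60)).astype(np.uint8)
n,_,st,ce=cv2.connectedComponentsWithStats(m[190:270,140:225])
for i in range(1,n):
    if 15<st[i][4]<200: print('blob',ce[i]+[140,190],st[i],onz(C['top'],ce[i]+[140,190],54)[:2])
print(state()['position'])
E
```

```text
side [428.7 325.3] 0.62 [149. 190.]
side [393.  226.9] 0.61 [166. 217.]
side [379.6 255.7] 0.52 [154. 215.]
side [433.6 278.1] 0.48 [163. 197.]
side [442.6 216.1] 0.45 [183. 206.]
side [361.9 312.6] 0.4 [133. 209.]
top [445.9 215.4] 0.59 [204. 227.]
top [378.6 219.9] 0.57 [202. 251.]
top [373.1 258.3] 0.54 [188. 253.]
top [367.9 313.3] 0.47 [168. 255.]
top [444.6 270. ] 0.47 [184. 227.]
top [439.7 327.6] 0.35 [164. 229.]
blob [141.7 195.6] [ 0  0  6 17 59] [534.3 393. ]
blob [197.8 193. ] [53  0 10  7 32] [541.8 233.5]
blob [187.4 200.5] [44  7  8  7 33] [520.3 262.6]
blob [174.7 202.8] [29  9 12  8 45] [513.8 298.6]
blob [161.2 206.9] [13 15 15  5 30] [502.  336.6]
blob [202.3 225.3] [58 31  9 10 45] [450.5 219. ]
blob [220.8 244.9] [78 33  7 43 45] [396.  166.3]
blob [183.6 227.9] [40 34  8  9 42] [443.1 271.7]
blob [164.5 230.8] [20 37 10  9 50] [434.9 325.4]
blob [202.6 246.8] [59 53  8  9 45] [390.6 217.2]
blob [186.7 251.9] [43 58  8  9 39] [376.2 261.6]
blob [168. 255.] [24 61  9  9 48] [367.5 313.7]
[432.  -11.6 208.7]
```

View pics/e.png

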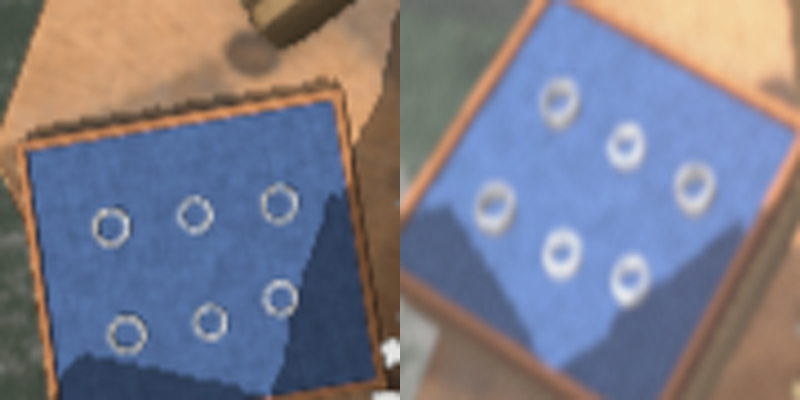

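Both views show six rings, matching my blob positions. Top crop: A (278,203), B (195,213), C (110,227), D (280,298), E (210,322), F (127,333). Start with D.

```bash
python3 - <<'E'
from h import *
go((391,217,160),(391,217,110),(391,217,64))
E
```

```text
T [225.0, -57.5, 48.8] R [0.0, 0.0, 0.0]
T [225.0, -57.5, 98.8] R [0.0, 0.0, 0.0]
T [225.0, -57.4, 144.8] R [0.0, 0.0, 0.0]
```

Emit:
play_rows:
  rows:
    - {"hand": 0,"translation": [50,-10,0],"rotation": [0,0,0]}
    - {"hand": 0,"translation": [100,-25,0],"rotation": [0,0,0]}
    - {"hand": 0,"translation": [150,-40,0],"rotation": [0,0,0]}
    - {"hand": -0.2,"translation": [190,-50,20],"rotation": [0,0,0]}
    - {"hand": -0.2,"translation": [225,-57.5,50],"rotation": [0,0,0]}
    - {"hand": -0.2,"translation": [225,-57.5,99],"rotation": [0,0,0]}
    - {"hand": -0.2,"translation": [225,-57.5,99],"rotation": [0,0,0]}
    - {"hand": -0.2,"translation": [225,-57.5,99],"rotation": [0,0,0]}

```text
time_s: 9.05
position: [390.4, 216.2, 110.0]
eef_rot: [-3.138, 0.002, 1.498]
contact_force: [0.7, 0.2, -0.2]
opening: 0.399
```

```bash
python3 - <<'E'
from h import *
c=snap('side');s=state();print(s['position'],s['opening'],s['contact_force'])
p=proj(c,np.array([391,217,70]));k,r=int(p[0]-40),int(p[1]-50);print(k,r)
cv2.imwrite('pics/f.png',cv2.resize(cv2.cvtColor(c['color'],4)[r:r+80,k:k+80],(560,560),interpolation=2))
go((391,217,64))
E
```

```text
[391.86438153 216.46119432 111.25097291] 0.40336628964743204 [-0.83856157 -0.50143617  0.400106  ]
127 164
T [0.5, -0.9, 47.3] R [0.0, 0.0, 0.0]
```

View pics/f.png

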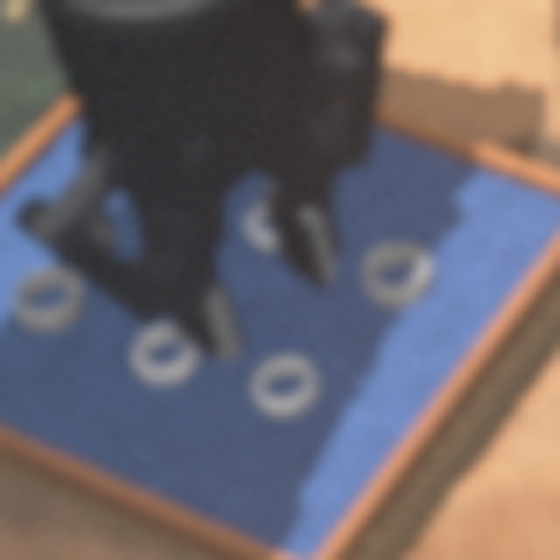

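```bash
python3 - <<'E'
from h import *
np.set_printoptions(precision=1,suppress=True)
s=cv2.imread('pics/side1.png');t=cv2.imread('pics/top1.png')
def blobs(im,x0,y0,x1,y1):
    g=cv2.cvtColor(im,cv2.COLOR_BGR2HSV)[y0:y1,x0:x1];m=((g[...,1]<95)&(g[...,2]>60)).astype(np.uint8)
    n,_,st,ce=cv2.connectedComponentsWithStats(m)
    return [(st[i][0]+st[i][2]/2-.5+x0,st[i][1]+st[i][3]/2-.5+y0) for i in range(1,n) if 20<st[i][4]<200 and st[i][2]<16 and st[i][3]<16]
c=snap('side');d=snap('top')
S=blobs(s,110,170,210,240)
for u in S: print(np.round(u,1),onz(c,u,54)[:2])
for u in blobs(t,150,215,220,265): print('top',np.round(u,1),onz(d,u,54)[:2])
E
```

```text
[149.5 188. ] [432.9 326.5]
[166.  195.5] [440.  273.2]
[183.5 202.5] [449.7 220.7]
[133.5 206. ] [366.9 315. ]
[150. 214.] [373.7 262.8]
top [202.  225.5] [450.  219.9]
top [183.5 228. ] [442.8 271.9]
top [164.5 230.5] [435.7 325.3]
top [202.5 247. ] [390.1 217.5]
top [186.5 252. ] [376. 262.]
top [168. 255.] [367.5 313.7]
```

Side and top agree within 2 mm. Descend and grip.

Emit:
play_rows:
  rows:
    - {"hand": -0.2,"translation": [1.5,-2,30],"rotation": [0,0,0]}
    - {"hand": -0.2,"translation": [1.5,-2,42],"rotation": [0,0,0]}
    - {"hand": -0.2,"translation": [1.5,-2,47.5],"rotation": [0,0,0]}
    - {"hand": -0.2,"translation": [1.5,-2,47.5],"rotation": [0,0,0]}
    - {"hand": -0.5,"translation": [1.5,-2,47.5],"rotation": [0,0,0]}
    - {"hand": -1,"translation": [1.5,-2,47.5],"rotation": [0,0,0]}
    - {"hand": -1,"translation": [1.5,-2,47.5],"rotation": [0,0,0]}

```text
time_s: 9.9
position: [390.9, 218.7, 64.4]
eef_rot: [3.139, -0.001, 1.498]
contact_force: [0.5, -1.4, 6.0]
opening: 0.196
```

Emit:
play_rows:
  rows:
    - {"hand": -1,"translation": [0,0,0],"rotation": [0,0,0]}
    - {"hand": -1,"translation": [0,0,0],"rotation": [0,0,0]}

```text
time_s: 10.1
position: [390.9, 218.7, 64.4]
eef_rot: [3.139, -0.001, 1.498]
contact_force: [-2.0, -2.8, 6.8]
opening: 0.195
```

```bash
python3 - <<'E'
from h import *
c=snap('side');s=state();print(s['position'],s['opening'],s['contact_force'])
k,r=127,164
cv2.imwrite('pics/g.png',cv2.resize(cv2.cvtColor(c['color'],4)[r:r+80,k:k+80],(560,560),interpolation=2))
E
```

```text
[390.88868953 218.66393219  64.35868184] 0.19748492116092226 [-1.31395141 -1.63000282  5.52586209]
```

View pics/g.png

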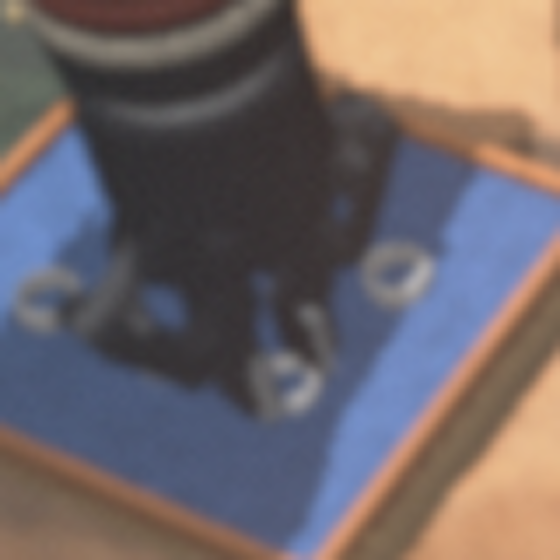

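The ring is clamped but sits towards the camera side of the pads at (285,385). Check where the tool projects.

```bash
python3 - <<'E'
from h import *
c=capture('side')
for p in [(390.9,218.7,52),(390,218,52),(390,208,52),(390,218,66),(401,218,52),(380,218,52)]:
    print(p,((proj(c,np.array(p))-[127,164])*7).round())
E
```

```text
(390.9, 218.7, 52) [286. 381.]
(390, 218, 52) [285. 383.]
(390, 208, 52) [306. 397.]
(390, 218, 66) [278. 360.]
(401, 218, 52) [307. 363.]
(380, 218, 52) [265. 402.]
```

Emit:
play_rows:
  rows:
    - {"hand": -1,"translation": [0,0,-10],"rotation": [0,0,0]}
    - {"hand": -1,"translation": [0,0,-35],"rotation": [0,0,0]}
    - {"hand": -1,"translation": [0,0,-70],"rotation": [0,0,0]}
    - {"hand": -1,"translation": [0,0,-70],"rotation": [0,0,0]}

```text
time_s: 10.6
position: [392.6, 219.6, 137.6]
eef_rot: [3.135, -0.003, 1.498]
contact_force: [0.1, 0.2, -0.5]
opening: 0.193
```

```bash
python3 - <<'E'
from h import *
c=snap('side');s=state();print(s['position'],s['opening'],s['contact_force'])
k,r=115,130
cv2.imwrite('pics/g2.png',cv2.resize(cv2.cvtColor(c['color'],4)[r:r+100,k:k+100],(600,600),interpolation=2))
print(spot_in('side','ring1'))
E
```

```text
[391.72307828 219.2345993  135.83121104] 0.19582362727702615 [-0.34905677  0.26062517 -0.4658168 ]
[{'extent': [182.5, 202.0, 185.0, 209.6], 'score': 0.54}]
```

View pics/g2.png

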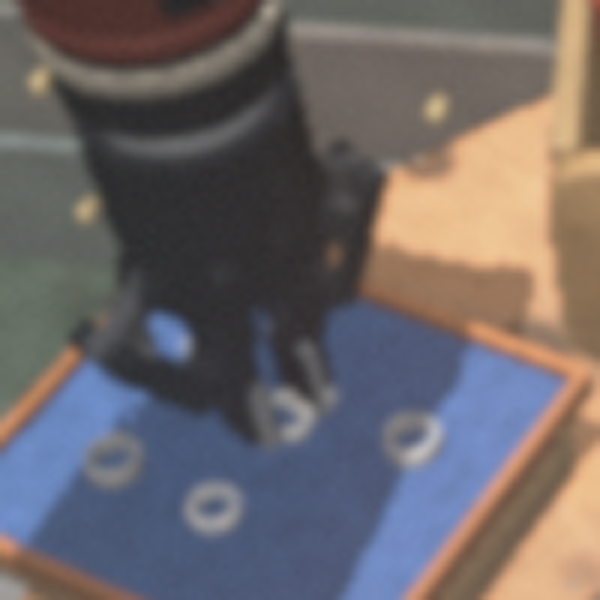

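The ring is held between the fingertips at (290,415), and the rest are untouched. Now locate the jar mouth, which is visible now.

```bash
python3 - <<'E'
from h import *
np.set_printoptions(precision=1,suppress=True)
C={n:snap(n,n+'2') for n in('side','top')}
R={}
for k,z in(('jar_mouth',150),('screw',112),('jar_floor',54),('hood_grip',124),('hood',60),('burnisher',0)):
    for n in C:
        l=landmark_of(n,k)
        for x in l[:2]: print(k,n,np.round(x['uv'],1),round(x['score'],2),onz(C[n],x['uv'],z)[:2])
print([spot_in(n,'switch') and spot_in(n,'switch')[0] for n in C])
go((602.5,-23.5,200),(602.5,-23.5,172))
p=proj(C['top'],np.array([603,-24,150]));k,r=int(p[0]-40),int(p[1]-40);print(k,r,p)
q=proj(C['side'],np.array([603,-24,150]));k2,r2=int(q[0]-40),int(q[1]-40);print(k2,r2,q)
cv2.imwrite('pics/j.png',np.hstack([cv2.cvtColor(cv2.resize(C[n]['color'][b:b+80,a:a+80],(400,400),interpolation=2),4) for n,a,b in(('top',k,r),('side',k2,r2))]))
E
```

```text
jar_mouth side [300.3 184.3] 0.64 [600.1 -25.2]
jar_mouth top [288.2 163. ] 0.69 [611.5 -18.6]
screw side [285.1 206. ] 0.7 [552.4 -17.1]
screw top [287.8 185.6] 0.65 [556.2 -18.9]
jar_floor side [298.9 184.6] 0.74 [673.   16.8]
jar_floor side [297.5 207.2] 0.68 [607.2 -21. ]
jar_floor top [291.6 170.3] 0.74 [606.9 -32.3]
hood_grip side [251.4 237. ] 0.78 [430.8 -10.7]
hood_grip top [283.1 230.5] 0.74 [435.4  -5.6]
hood side [242.2 262.8] 0.69 [397.1  -8.8]
hood top [282.4 241.3] 0.96 [406.7  -5.6]
burnisher side [296.9 217.4] 0.76 [615.6 -18.4]
burnisher side [326.5 224.7] 0.16 [640.8 -92.8]
[{'extent': [325.8, 219.3, 329.3, 231.3], 'score': 0.48}, []]
T [-225.9, 229.7, -66.9] R [0.0, 0.0, 0.0]
T [-225.9, 229.7, -38.9] R [0.0, 0.0, 0.0]
250 126 [290.3 166.2]
260 143 [300.5 183.3]
```

View pics/j.png

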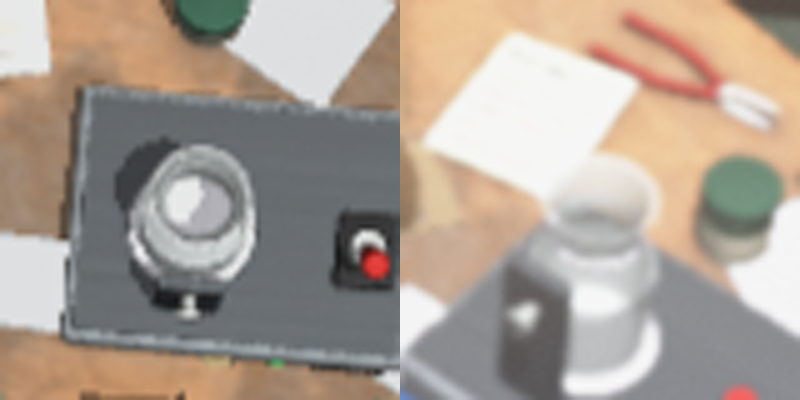

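The jar mouth centres at about (605,-25), and both views agree within 5 mm. Carry the ring over and drop it.

Emit:
play_rows:
  rows:
    - {"hand": -1,"translation": [-20,20,-40],"rotation": [0,0,0]}
    - {"hand": -1,"translation": [-55,55,-65],"rotation": [0,0,0]}
    - {"hand": -1,"translation": [-90,90,-65],"rotation": [0,0,0]}
    - {"hand": -1,"translation": [-125,125,-65],"rotation": [0,0,0]}
    - {"hand": -1,"translation": [-160,160,-65],"rotation": [0,0,0]}
    - {"hand": -1,"translation": [-195,195,-65],"rotation": [0,0,0]}
    - {"hand": -1,"translation": [-227.5,232,-60],"rotation": [0,0,0]}
    - {"hand": -1,"translation": [-227.5,232,-45],"rotation": [0,0,0]}

```text
time_s: 12.35
position: [609.3, -30.1, 178.6]
eef_rot: [3.136, 0.002, 1.494]
contact_force: [-0.3, 0.3, 0.3]
opening: 0.192
```

Emit:
play_rows:
  rows:
    - {"hand": -1,"translation": [0,0,0],"rotation": [0,0,0]}
    - {"hand": -1,"translation": [0,0,6],"rotation": [0,0,0]}
    - {"hand": -1,"translation": [0,0,6],"rotation": [0,0,0]}

```text
time_s: 12.65
position: [603.8, -24.3, 171.9]
eef_rot: [-3.141, -0.0, 1.499]
contact_force: [0.5, 0.8, 0.1]
opening: 0.195
```

```bash
python3 - <<'E'
from h import *
c=snap('side');s=state();print(s['position'],s['opening'],s['contact_force'])
q=proj(c,np.array([605,-25,170]));k,r=int(q[0]-40),int(q[1]-50)
cv2.imwrite('pics/k.png',cv2.resize(cv2.cvtColor(c['color'],4)[r:r+100,k:k+80],(480,600),interpolation=2))
E
```

```text
[604.09146837 -24.31807583 172.41478829] 0.19533988781841305 [ 0.53544876 -0.52902252 -1.21189709]
```

View pics/k.png

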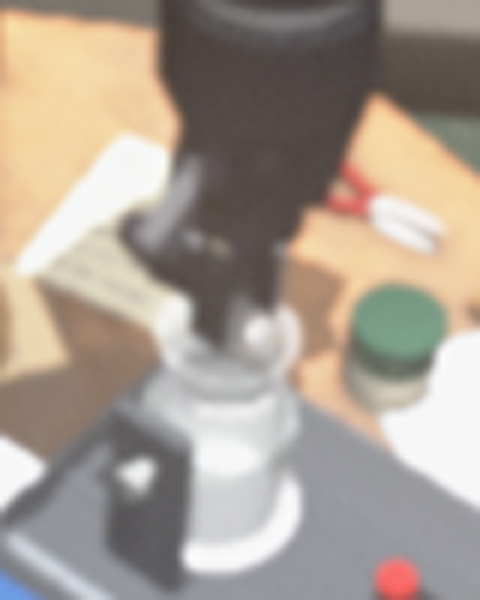

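The ring sits above the mouth, at (262,330) inside the rim ellipse centred on (230,340). Release.

Emit:
play_rows:
  rows:
    - {"hand": -0.4,"translation": [0,0,0],"rotation": [0,0,0]}
    - {"hand": -0.2,"translation": [0,0,0],"rotation": [0,0,0]}
    - {"hand": -0.2,"translation": [0,0,0],"rotation": [0,0,0]}
    - {"hand": -0.2,"translation": [0,0,0],"rotation": [0,0,0]}
    - {"hand": -0.2,"translation": [0,0,-30],"rotation": [0,0,0]}
    - {"hand": -0.2,"translation": [0,0,-30],"rotation": [0,0,0]}

```text
time_s: 13.3
position: [606.4, -25.5, 205.3]
eef_rot: [3.137, 0.0, 1.498]
contact_force: [0.1, -0.8, 0.9]
opening: 0.398
```

```bash
python3 - <<'E'
from h import *
c=snap('side','side3');d=snap('top','top3');s=state();print(s['time_s'],s['position'],s['opening'],s['contact_force'])
q=proj(c,np.array([605,-25,130]));k,r=int(q[0]-30),int(q[1]-40)
# image: jar; 
cv2.imwrite('pics/k2.png',np.hstack([cv2.resize(cv2.cvtColor(c['color'],4)[r:r+80,k:k+60],(450,600),interpolation=2)]))
go((450,220,160),(450,220,64))
def blobs(im,x0,y0,x1,y1):
    g=cv2.cvtColor(im,cv2.COLOR_RGB2HSV)[y0:y1,x0:x1];m=((g[...,1]<95)&(g[...,2]>60)).astype(np.uint8)
    n,_,st,ce=cv2.connectedComponentsWithStats(m)
    return [(st[i][0]+st[i][2]/2-.5+x0,st[i][1]+st[i][3]/2-.5+y0) for i in range(1,n) if 20<st[i][4]<200 and st[i][2]<16 and st[i][3]<16]
for u in blobs(c['color'],110,170,210,240): print(onz(c,u,54)[:2].round(1))
for u in blobs(d['color'],150,215,220,265): print('top',onz(d,u,54)[:2].round(1))
E
```

```text
13.4 [605.1593957  -25.37648246 202.68003699] 0.40187292133965113 [-0.36834756  0.61375154 -0.36818206]
T [233.4, -172.7, 42.4] R [0.0, 0.0, 0.0]
T [233.4, -172.9, 138.4] R [0.0, 0.0, 0.0]
[434.2 128.3]
top [450.  219.9]
top [442.8 273.3]
top [435.7 323.9]
top [376. 262.]
top [367.5 313.7]
```

View pics/k2.png

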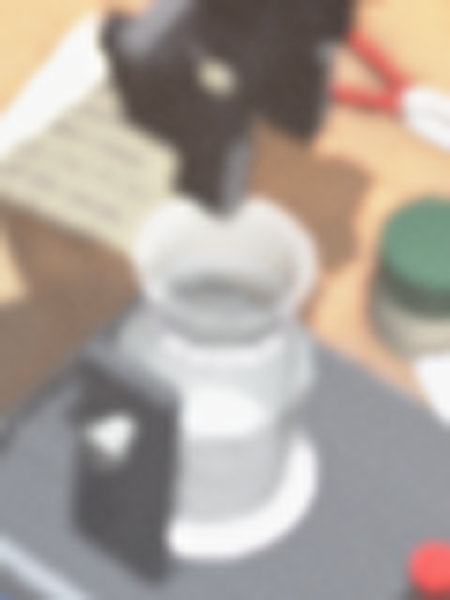

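The ring went through, and the mouth at (230,270) is clear. Five rings remain. Next is A at (450,220).

Emit:
play_rows:
  rows:
    - {"hand": -0.2,"translation": [39,-29,0],"rotation": [0,0,0]}
    - {"hand": -0.2,"translation": [79,-58,0],"rotation": [0,0,0]}
    - {"hand": -0.2,"translation": [118,-87,0],"rotation": [0,0,0]}
    - {"hand": -0.2,"translation": [157,-116,0],"rotation": [0,0,0]}
    - {"hand": -0.2,"translation": [196,-145,10],"rotation": [0,0,0]}
    - {"hand": -0.2,"translation": [233.5,-173,45],"rotation": [0,0,0]}
    - {"hand": -0.2,"translation": [233.5,-173,90],"rotation": [0,0,0]}
    - {"hand": -0.2,"translation": [233.5,-173,100],"rotation": [0,0,0]}

```text
time_s: 14.2
position: [444.8, 220.2, 97.9]
eef_rot: [-3.135, 0.003, 1.5]
contact_force: [-0.3, -0.4, -1.0]
opening: 0.403
```

Emit:
play_rows:
  rows:
    - {"hand": -0.2,"translation": [0,0,0],"rotation": [0,0,0]}
    - {"hand": -0.2,"translation": [0,0,22],"rotation": [0,0,0]}
    - {"hand": -0.2,"translation": [0,0,38],"rotation": [0,0,0]}
    - {"hand": -0.2,"translation": [0,0,38],"rotation": [0,0,0]}
    - {"hand": -0.6,"translation": [0,0,38],"rotation": [0,0,0]}
    - {"hand": -1,"translation": [0,0,38],"rotation": [0,0,0]}
    - {"hand": -1,"translation": [0,0,38],"rotation": [0,0,0]}
    - {"hand": -1,"translation": [0,0,38],"rotation": [0,0,0]}

```text
time_s: 15.0
position: [450.6, 220.1, 65.6]
eef_rot: [3.139, -0.0, 1.497]
contact_force: [0.3, -3.1, 8.7]
opening: 0.225
```

Emit:
play_rows:
  rows:
    - {"hand": -1,"translation": [0,0,-40],"rotation": [0,0,0]}
    - {"hand": -1,"translation": [-5,5,-85],"rotation": [0,0,0]}
    - {"hand": -1,"translation": [-40,30,-120],"rotation": [0,0,0]}
    - {"hand": -1,"translation": [-80,59,-125],"rotation": [0,0,0]}
    - {"hand": -1,"translation": [-120,88,-125],"rotation": [0,0,0]}
    - {"hand": -1,"translation": [-160,117,-125],"rotation": [0,0,0]}
    - {"hand": -1,"translation": [-200,146,-125],"rotation": [0,0,0]}
    - {"hand": -1,"translation": [-233.5,172.5,-125],"rotation": [0,0,0]}

```text
time_s: 15.8
position: [605.3, -27.6, 190.0]
eef_rot: [3.14, 0.0, 1.497]
contact_force: [0.5, 1.0, -0.1]
opening: 0.223
```

Emit:
play_rows:
  rows:
    - {"hand": -1,"translation": [0,0,0],"rotation": [0,0,0]}
    - {"hand": -1,"translation": [0,0,18],"rotation": [0,0,0]}
    - {"hand": -1,"translation": [0,0,18],"rotation": [0,0,0]}

```text
time_s: 16.1
position: [602.9, -25.2, 169.8]
eef_rot: [-3.139, -0.001, 1.497]
contact_force: [-0.3, -0.0, -0.0]
opening: 0.225
```

Emit:
play_rows:
  rows:
    - {"hand": -0.4,"translation": [0,0,0],"rotation": [0,0,0]}
    - {"hand": -0.2,"translation": [0,0,0],"rotation": [0,0,0]}
    - {"hand": -0.2,"translation": [0,0,0],"rotation": [0,0,0]}
    - {"hand": -0.2,"translation": [0,0,0],"rotation": [0,0,0]}
    - {"hand": -0.2,"translation": [0,0,-30],"rotation": [0,0,0]}
    - {"hand": -0.2,"translation": [0,0,-30],"rotation": [0,0,0]}

```text
time_s: 16.7
position: [605.9, -25.4, 204.6]
eef_rot: [3.136, 0.0, 1.498]
contact_force: [1.5, 0.1, 0.6]
opening: 0.4
```

```bash
cat >> h.py <<'E'
def blobs(d,x0=150,y0=215,x1=222,y1=268):
    g=cv2.cvtColor(d['color'],cv2.COLOR_RGB2HSV)[y0:y1,x0:x1];m=((g[...,1]<95)&(g[...,2]>60)).astype(np.uint8)
    n,_,st,ce=cv2.connectedComponentsWithStats(m)
    us=[(st[i][0]+st[i][2]/2-.5+x0,st[i][1]+st[i][3]/2-.5+y0) for i in range(1,n) if 15<st[i][4]<200 and st[i][2]<16 and st[i][3]<16]
    return [onz(d,u,54)[:2].round(1) for u in us]
E
python3 - <<'E'
from h import *
d=snap('top')
s=state();print(s['time_s'],s['position'])
print(blobs(d));go((443,272,200),(443,272,64))
E
```

```text
16.75 [605.40727916 -25.31177138 203.06732521]
[array([442.8, 273.3]), array([435.7, 323.9]), array([376., 262.]), array([367.5, 313.7])]
T [284.7, -183.6, 2.3] R [0.0, 0.0, 0.0]
T [284.8, -184.1, 138.3] R [0.0, 0.0, 0.0]
```

Emit:
play_rows:
  rows:
    - {"hand": -0.2,"translation": [40,-26,0],"rotation": [0,0,0]}
    - {"hand": -0.2,"translation": [81,-52,0],"rotation": [0,0,0]}
    - {"hand": -0.2,"translation": [122,-78,0],"rotation": [0,0,0]}
    - {"hand": -0.2,"translation": [163,-104,0],"rotation": [0,0,0]}
    - {"hand": -0.2,"translation": [204,-130,0],"rotation": [0,0,0]}
    - {"hand": -0.2,"translation": [245,-156,15],"rotation": [0,0,0]}
    - {"hand": -0.2,"translation": [284.5,-182.5,45],"rotation": [0,0,0]}
    - {"hand": -0.2,"translation": [284.5,-182.5,90],"rotation": [0,0,0]}

```text
time_s: 17.55
position: [442.4, 276.1, 112.3]
eef_rot: [3.137, -0.004, 1.502]
contact_force: [2.4, 0.1, -1.1]
opening: 0.403
```

Emit:
play_rows:
  rows:
    - {"hand": -0.2,"translation": [0,0,5],"rotation": [0,0,0]}
    - {"hand": -0.2,"translation": [0,0,25],"rotation": [0,0,0]}
    - {"hand": -0.2,"translation": [0,0,46],"rotation": [0,0,0]}
    - {"hand": -0.2,"translation": [0,0,46.5],"rotation": [0,0,0]}
    - {"hand": -0.6,"translation": [0,0,46.5],"rotation": [0,0,0]}
    - {"hand": -1,"translation": [0,0,46.5],"rotation": [0,0,0]}
    - {"hand": -1,"translation": [0,0,46.5],"rotation": [0,0,0]}
    - {"hand": -1,"translation": [0,0,46.5],"rotation": [0,0,0]}

```text
time_s: 18.35
position: [443.8, 271.9, 65.7]
eef_rot: [3.14, -0.0, 1.498]
contact_force: [0.8, -1.1, 7.8]
opening: 0.197
```

Emit:
play_rows:
  rows:
    - {"hand": -1,"translation": [0,0,-40],"rotation": [0,0,0]}
    - {"hand": -1,"translation": [0,0,-85],"rotation": [0,0,0]}
    - {"hand": -1,"translation": [-35,22,-120],"rotation": [0,0,0]}
    - {"hand": -1,"translation": [-76,48,-125],"rotation": [0,0,0]}
    - {"hand": -1,"translation": [-117,75,-125],"rotation": [0,0,0]}
    - {"hand": -1,"translation": [-159,102,-125],"rotation": [0,0,0]}
    - {"hand": -1,"translation": [-200,129,-125],"rotation": [0,0,0]}
    - {"hand": -1,"translation": [-241,155,-125],"rotation": [0,0,0]}

```text
time_s: 19.15
position: [580.7, 18.2, 190.2]
eef_rot: [3.141, -0.0, 1.498]
contact_force: [1.0, 0.2, 0.7]
opening: 0.192
```

Emit:
play_rows:
  rows:
    - {"hand": -1,"translation": [-43.5,27.5,0],"rotation": [0,0,0]}
    - {"hand": -1,"translation": [-43.5,27.5,0],"rotation": [0,0,0]}
    - {"hand": -1,"translation": [-43.5,27.5,18],"rotation": [0,0,0]}
    - {"hand": -1,"translation": [-43.5,27.5,18],"rotation": [0,0,0]}
    - {"hand": -1,"translation": [-43.5,27.5,18],"rotation": [0,0,0]}

```text
time_s: 19.65
position: [603.6, -24.8, 171.8]
eef_rot: [-3.141, -0.0, 1.498]
contact_force: [0.5, 0.7, -0.2]
opening: 0.188
```

Emit:
play_rows:
  rows:
    - {"hand": -0.4,"translation": [0,0,0],"rotation": [0,0,0]}
    - {"hand": -0.2,"translation": [0,0,0],"rotation": [0,0,0]}
    - {"hand": -0.2,"translation": [0,0,0],"rotation": [0,0,0]}
    - {"hand": -0.2,"translation": [0,0,0],"rotation": [0,0,0]}
    - {"hand": -0.2,"translation": [0,0,-30],"rotation": [0,0,0]}
    - {"hand": -0.2,"translation": [0,0,-30],"rotation": [0,0,0]}

```text
time_s: 20.25
position: [605.9, -25.4, 204.9]
eef_rot: [3.137, 0.0, 1.498]
contact_force: [1.7, 0.0, 0.6]
opening: 0.401
```

```bash
python3 - <<'E'
from h import *
d=snap('top');c=snap('side','side4')
s=state();print(s['time_s'],s['position'])
print(blobs(d))
E
```

```text
20.35 [604.65577785 -25.26784991 202.21626893]
[array([435.7, 323.9]), array([376., 262.]), array([367.5, 313.7])]
```

Next is C at (435.7,324.5).

Emit:
play_rows:
  rows:
    - {"hand": -0.2,"translation": [42,-24,0],"rotation": [0,0,0]}
    - {"hand": -0.2,"translation": [84,-48,0],"rotation": [0,0,0]}
    - {"hand": -0.2,"translation": [126,-72,0],"rotation": [0,0,0]}
    - {"hand": -0.2,"translation": [168,-97,0],"rotation": [0,0,0]}
    - {"hand": -0.2,"translation": [210,-121,0],"rotation": [0,0,0]}
    - {"hand": -0.2,"translation": [252,-145,0],"rotation": [0,0,0]}
    - {"hand": -0.2,"translation": [294,-169,15],"rotation": [0,0,0]}
    - {"hand": -0.2,"translation": [336,-193,40],"rotation": [0,0,0]}

```text
time_s: 21.15
position: [437.5, 321.9, 164.0]
eef_rot: [3.14, -0.001, 1.498]
contact_force: [0.5, 0.4, 0.2]
opening: 0.402
```

Emit:
play_rows:
  rows:
    - {"hand": -0.2,"translation": [0,0,45],"rotation": [0,0,0]}
    - {"hand": -0.2,"translation": [0,0,75],"rotation": [0,0,0]}
    - {"hand": -0.2,"translation": [0,0,95],"rotation": [0,0,0]}
    - {"hand": -0.2,"translation": [0,0,96],"rotation": [0,0,0]}
    - {"hand": -0.6,"translation": [0,0,96],"rotation": [0,0,0]}
    - {"hand": -1,"translation": [0,0,96],"rotation": [0,0,0]}
    - {"hand": -1,"translation": [0,0,96],"rotation": [0,0,0]}
    - {"hand": -1,"translation": [0,0,96],"rotation": [0,0,0]}

```text
time_s: 21.95
position: [438.8, 320.1, 68.8]
eef_rot: [3.14, -0.001, 1.498]
contact_force: [0.8, -0.1, -0.9]
opening: 0.223
```

Emit:
play_rows:
  rows:
    - {"hand": -1,"translation": [0,0,-35],"rotation": [0,0,0]}
    - {"hand": -1,"translation": [0,0,-80],"rotation": [0,0,0]}
    - {"hand": -1,"translation": [-35,20,-115],"rotation": [0,0,0]}
    - {"hand": -1,"translation": [-76,43,-121],"rotation": [0,0,0]}
    - {"hand": -1,"translation": [-117,67,-121],"rotation": [0,0,0]}
    - {"hand": -1,"translation": [-159,91,-121],"rotation": [0,0,0]}
    - {"hand": -1,"translation": [-200,114,-121],"rotation": [0,0,0]}
    - {"hand": -1,"translation": [-241,138,-121],"rotation": [0,0,0]}

```text
time_s: 22.75
position: [558.9, 67.5, 189.7]
eef_rot: [3.14, -0.0, 1.498]
contact_force: [0.5, 0.5, -1.6]
opening: 0.217
```

```bash
python3 - <<'E'
from h import *
go((604,-24.8,190),(604,-24.8,172))
E
```

```text
T [-88.8, 51.7, -0.3] R [0.0, 0.0, 0.0]
T [-88.8, 51.7, 17.7] R [0.0, 0.0, 0.0]
```

Emit:
play_rows:
  rows:
    - {"hand": -1,"translation": [-42,24,0],"rotation": [0,0,0]}
    - {"hand": -1,"translation": [-84,48,0],"rotation": [0,0,0]}
    - {"hand": -1,"translation": [-90,52,0],"rotation": [0,0,0]}
    - {"hand": -1,"translation": [-90,52,0],"rotation": [0,0,0]}
    - {"hand": -1,"translation": [-90,52,18],"rotation": [0,0,0]}
    - {"hand": -1,"translation": [-90,52,18],"rotation": [0,0,0]}
    - {"hand": -1,"translation": [-90,52,18],"rotation": [0,0,0]}

```text
time_s: 23.45
position: [602.8, -22.8, 171.2]
eef_rot: [-3.141, -0.0, 1.499]
contact_force: [0.8, 0.7, 0.1]
opening: 0.224
```

Emit:
play_rows:
  rows:
    - {"hand": -1,"translation": [-5,1,0],"rotation": [0,0,0]}
    - {"hand": -1,"translation": [-5,1,0],"rotation": [0,0,0]}
    - {"hand": -0.4,"translation": [-5,1,0],"rotation": [0,0,0]}
    - {"hand": -0.2,"translation": [-5,1,0],"rotation": [0,0,0]}
    - {"hand": -0.2,"translation": [-5,1,0],"rotation": [0,0,0]}
    - {"hand": -0.2,"translation": [-5,1,0],"rotation": [0,0,0]}
    - {"hand": -0.2,"translation": [-5,1,-30],"rotation": [0,0,0]}
    - {"hand": -0.2,"translation": [-5,1,-30],"rotation": [0,0,0]}

```text
time_s: 24.25
position: [605.8, -29.4, 204.1]
eef_rot: [3.137, 0.0, 1.498]
contact_force: [0.1, 0.1, -0.2]
opening: 0.401
```

```bash
python3 - <<'E'
from h import *
d=snap('top');c=snap('side','side5')
s=state();print(s['time_s'],s['position'])
print(blobs(d));go((376,262,200))
E
```

```text
24.35 [604.58882168 -29.26052585 201.43000316]
[array([376., 262.]), array([367.5, 313.7])]
T [273.8, -249.2, 1.0] R [0.0, 0.0, 0.0]
```

Emit:
play_rows:
  rows:
    - {"hand": -0.2,"translation": [31,-28,0],"rotation": [0,0,0]}
    - {"hand": -0.2,"translation": [62,-56,0],"rotation": [0,0,0]}
    - {"hand": -0.2,"translation": [93,-84,0],"rotation": [0,0,0]}
    - {"hand": -0.2,"translation": [124,-112,0],"rotation": [0,0,0]}
    - {"hand": -0.2,"translation": [155,-140,0],"rotation": [0,0,0]}
    - {"hand": -0.2,"translation": [186,-169,0],"rotation": [0,0,0]}
    - {"hand": -0.2,"translation": [217,-197,10],"rotation": [0,0,0]}
    - {"hand": -0.2,"translation": [245,-222,25],"rotation": [0,0,0]}

```text
time_s: 25.15
position: [399.3, 232.6, 175.6]
eef_rot: [3.141, -0.0, 1.498]
contact_force: [0.8, 1.4, 0.2]
opening: 0.397
```

Emit:
play_rows:
  rows:
    - {"hand": -0.2,"translation": [29,-26.5,20],"rotation": [0,0,0]}
    - {"hand": -0.2,"translation": [29,-26.5,65],"rotation": [0,0,0]}
    - {"hand": -0.2,"translation": [29,-26.5,75],"rotation": [0,0,0]}
    - {"hand": -0.2,"translation": [29,-26.5,75],"rotation": [0,0,0]}
    - {"hand": -0.2,"translation": [29,-26.5,75],"rotation": [0,0,0]}

```text
time_s: 25.65
position: [377.2, 261.9, 101.8]
eef_rot: [3.141, -0.0, 1.497]
contact_force: [0.9, 1.5, 0.8]
opening: 0.4
```

```bash
python3 - <<'E'
from h import *
print(state()['position'],state()['opening']);go((376,262,64.5))
E
```

```text
[377.21130938 261.94040941 101.80346929] 0.40022435644920223
T [-0.0, -1.2, 37.3] R [0.0, 0.0, 0.0]
```

Emit:
play_rows:
  rows:
    - {"hand": -0.2,"translation": [0,-1,22],"rotation": [0,0,0]}
    - {"hand": -0.2,"translation": [0,-1,36.5],"rotation": [0,0,0]}
    - {"hand": -0.2,"translation": [0,-1,36.5],"rotation": [0,0,0]}
    - {"hand": -0.6,"translation": [0,-1,36.5],"rotation": [0,0,0]}
    - {"hand": -1,"translation": [0,-1,36.5],"rotation": [0,0,0]}
    - {"hand": -1,"translation": [0,-1,36.5],"rotation": [0,0,0]}
    - {"hand": -1,"translation": [0,-1,36.5],"rotation": [0,0,0]}
    - {"hand": -1,"translation": [0,-1,36.5],"rotation": [0,0,0]}

```text
time_s: 26.45
position: [376.4, 262.4, 65.8]
eef_rot: [3.139, -0.001, 1.497]
contact_force: [-0.4, -1.9, 7.3]
opening: 0.186
```

Emit:
play_rows:
  rows:
    - {"hand": -1,"translation": [0,0,-35],"rotation": [0,0,0]}
    - {"hand": -1,"translation": [0,0,-80],"rotation": [0,0,0]}
    - {"hand": -1,"translation": [-29,26,-115],"rotation": [0,0,0]}
    - {"hand": -1,"translation": [-60,54,-125],"rotation": [0,0,0]}
    - {"hand": -1,"translation": [-91,82,-125],"rotation": [0,0,0]}
    - {"hand": -1,"translation": [-122,110,-125],"rotation": [0,0,0]}
    - {"hand": -1,"translation": [-153,138,-125],"rotation": [0,0,0]}
    - {"hand": -1,"translation": [-184,166,-125],"rotation": [0,0,0]}

```text
time_s: 27.25
position: [528.6, 65.1, 190.6]
eef_rot: [3.14, -0.0, 1.498]
contact_force: [0.2, -0.1, -0.2]
opening: 0.19
```

Emit:
play_rows:
  rows:
    - {"hand": -1,"translation": [-31,30,0],"rotation": [0,0,0]}
    - {"hand": -1,"translation": [-62,58,0],"rotation": [0,0,0]}
    - {"hand": -1,"translation": [-86,82,0],"rotation": [0,0,0]}
    - {"hand": -1,"translation": [-86,82,0],"rotation": [0,0,0]}
    - {"hand": -1,"translation": [-86,82,18],"rotation": [0,0,0]}
    - {"hand": -1,"translation": [-86,82,18],"rotation": [0,0,0]}
    - {"hand": -1,"translation": [-86,82,18],"rotation": [0,0,0]}

```text
time_s: 27.95
position: [602.5, -24.6, 172.0]
eef_rot: [-3.141, -0.0, 1.498]
contact_force: [0.1, -0.5, 0.0]
opening: 0.191
```

Emit:
play_rows:
  rows:
    - {"hand": -0.4,"translation": [0,1,0],"rotation": [0,0,0]}
    - {"hand": -0.2,"translation": [0,1,0],"rotation": [0,0,0]}
    - {"hand": -0.2,"translation": [0,1,0],"rotation": [0,0,0]}
    - {"hand": -0.2,"translation": [0,1,0],"rotation": [0,0,0]}
    - {"hand": -0.2,"translation": [0,1,-30],"rotation": [0,0,0]}
    - {"hand": -0.2,"translation": [0,1,-30],"rotation": [0,0,0]}

```text
time_s: 28.55
position: [605.6, -25.4, 204.7]
eef_rot: [3.137, 0.0, 1.498]
contact_force: [0.4, 0.5, 0.4]
opening: 0.402
```

```bash
python3 - <<'E'
from h import *
d=snap('top')
s=state();print(s['time_s'],s['position'])
print(blobs(d));go((367.5,313.7,200))
E
```

```text
28.6 [605.09751723 -25.30999273 203.21065626]
[array([367.5, 313.7])]
T [320.8, -261.7, 2.2] R [0.0, 0.0, 0.0]
```

Emit:
play_rows:
  rows:
    - {"hand": -0.2,"translation": [33,-27,0],"rotation": [0,0,0]}
    - {"hand": -0.2,"translation": [66,-54,0],"rotation": [0,0,0]}
    - {"hand": -0.2,"translation": [99,-81,0],"rotation": [0,0,0]}
    - {"hand": -0.2,"translation": [132,-108,0],"rotation": [0,0,0]}
    - {"hand": -0.2,"translation": [165,-135,0],"rotation": [0,0,0]}
    - {"hand": -0.2,"translation": [198,-162,0],"rotation": [0,0,0]}
    - {"hand": -0.2,"translation": [231,-189,0],"rotation": [0,0,0]}
    - {"hand": -0.2,"translation": [264,-216,15],"rotation": [0,0,0]}

```text
time_s: 29.4
position: [407.5, 255.5, 187.3]
eef_rot: [3.139, -0.001, 1.498]
contact_force: [0.7, 1.1, -0.4]
opening: 0.4
```

Emit:
play_rows:
  rows:
    - {"hand": -0.2,"translation": [33,-27,10],"rotation": [0,0,0]}
    - {"hand": -0.2,"translation": [56.5,-44.5,40],"rotation": [0,0,0]}
    - {"hand": -0.2,"translation": [56.5,-44.5,83],"rotation": [0,0,0]}
    - {"hand": -0.2,"translation": [56.5,-44.5,83],"rotation": [0,0,0]}
    - {"hand": -0.2,"translation": [56.5,-44.5,83],"rotation": [0,0,0]}

```text
time_s: 29.9
position: [367.0, 312.9, 103.5]
eef_rot: [-3.14, 0.001, 1.498]
contact_force: [0.0, 0.5, 0.5]
opening: 0.402
```

```bash
python3 - <<'E'
from h import *
print(state()['position'],state()['opening']);go((367.5,314,65.5))
E
```

```text
[367.00270225 312.9456772  103.45874638] 0.402278809592155
T [1.1, 0.5, 38.0] R [0.0, 0.0, 0.0]
```

Emit:
play_rows:
  rows:
    - {"hand": -0.2,"translation": [1,0.5,22],"rotation": [0,0,0]}
    - {"hand": -0.2,"translation": [1,0.5,37],"rotation": [0,0,0]}
    - {"hand": -0.2,"translation": [1,0.5,37],"rotation": [0,0,0]}
    - {"hand": -0.6,"translation": [1,0.5,37],"rotation": [0,0,0]}
    - {"hand": -1,"translation": [1,0.5,37],"rotation": [0,0,0]}
    - {"hand": -1,"translation": [1,0.5,37],"rotation": [0,0,0]}
    - {"hand": -1,"translation": [1,0.5,37],"rotation": [0,0,0]}
    - {"hand": -1,"translation": [1,0.5,37],"rotation": [0,0,0]}

```text
time_s: 30.7
position: [369.3, 314.6, 68.1]
eef_rot: [3.139, -0.001, 1.497]
contact_force: [-0.3, -1.6, 8.0]
opening: 0.219
```

Emit:
play_rows:
  rows:
    - {"hand": -1,"translation": [0,0,-35],"rotation": [0,0,0]}
    - {"hand": -1,"translation": [0,0,-80],"rotation": [0,0,0]}
    - {"hand": -1,"translation": [-29,24,-115],"rotation": [0,0,0]}
    - {"hand": -1,"translation": [-62,51,-124],"rotation": [0,0,0]}
    - {"hand": -1,"translation": [-95,77,-124],"rotation": [0,0,0]}
    - {"hand": -1,"translation": [-128,104,-124],"rotation": [0,0,0]}
    - {"hand": -1,"translation": [-161,131,-124],"rotation": [0,0,0]}
    - {"hand": -1,"translation": [-194,158,-124],"rotation": [0,0,0]}

```text
time_s: 31.5
position: [512.8, 107.8, 191.9]
eef_rot: [3.14, -0.0, 1.498]
contact_force: [0.1, -0.2, 0.4]
opening: 0.213
```

Emit:
play_rows:
  rows:
    - {"hand": -1,"translation": [-33,27,0],"rotation": [0,0,0]}
    - {"hand": -1,"translation": [-66,54,0],"rotation": [0,0,0]}
    - {"hand": -1,"translation": [-99,81,0],"rotation": [0,0,0]}
    - {"hand": -1,"translation": [-127,102,0],"rotation": [0,0,0]}
    - {"hand": -1,"translation": [-127,102,0],"rotation": [0,0,0]}
    - {"hand": -1,"translation": [-127,102,18],"rotation": [0,0,0]}
    - {"hand": -1,"translation": [-127,102,18],"rotation": [0,0,0]}
    - {"hand": -1,"translation": [-127,102,18],"rotation": [0,0,0]}

```text
time_s: 32.3
position: [603.6, -24.2, 173.1]
eef_rot: [-3.141, -0.0, 1.498]
contact_force: [-0.3, 0.9, -0.3]
opening: 0.218
```

Emit:
play_rows:
  rows:
    - {"hand": -0.4,"translation": [0,0,0],"rotation": [0,0,0]}
    - {"hand": -0.2,"translation": [0,0,0],"rotation": [0,0,0]}
    - {"hand": -0.2,"translation": [0,0,0],"rotation": [0,0,0]}
    - {"hand": -0.2,"translation": [0,0,0],"rotation": [0,0,0]}
    - {"hand": -0.2,"translation": [0,0,-30],"rotation": [0,0,0]}
    - {"hand": -0.2,"translation": [0,-40,-35],"rotation": [0,0,0]}
    - {"hand": 0,"translation": [0,-80,-35],"rotation": [0,0,0]}
    - {"hand": 0,"translation": [0,-120,-35],"rotation": [0,0,0]}

```text
time_s: 33.1
position: [483.0, -15.8, 207.6]
eef_rot: [3.141, 0.0, 1.498]
contact_force: [0.2, -1.2, 0.8]
opening: 0.5
```

Emit:
play_rows:
  rows:
    - {"hand": 0,"translation": [0,-40,0],"rotation": [0,0,0]}
    - {"hand": 0,"translation": [0,-52,0],"rotation": [0,0,0]}
    - {"hand": 0,"translation": [0,-52,0],"rotation": [0,0,0]}
    - {"hand": 0,"translation": [0,-52,0],"rotation": [0,0,0]}

```text
time_s: 33.5
position: [433.7, -12.4, 207.9]
eef_rot: [3.14, 0.0, 1.498]
contact_force: [0.4, -0.8, 0.3]
opening: 0.498
```

```bash
python3 - <<'E'
from h import *
C={n:snap(n,n+'6') for n in('side','top')}
s=state();print(s['time_s'],s['position'],s['eef_rot'],s['opening'])
print(blobs(C['top']));go((432.7,-11.7,119.5))
A=C['side']['color'][150:300,100:360]; q=proj(C['side'],np.array([604,-25,110]));k,r=int(q[0]-30),int(q[1]-35)
J=C['side']['color'][r:r+70,k:k+60]
cv2.imwrite('pics/m.png',cv2.cvtColor(np.hstack([cv2.resize(A,(450,260),interpolation=2) if 0 else cv2.copyMakeBorder(cv2.resize(A,(450,260),interpolation=2),0,140,0,0,0),cv2.resize(J,(343,400),interpolation=2)]),4))
E
```

```text
33.6 [433.86393405 -12.35082334 207.53655668] [3.14056136e+00 8.06051696e-05 1.49771823e+00] 0.49864022868124347
[]
T [0.6, -1.3, 88.0] R [0.0, 0.0, 0.0]
```

View pics/m.png

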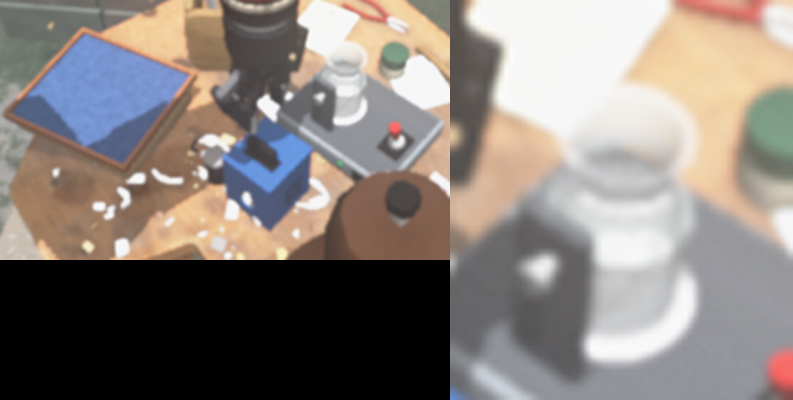

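The tray is empty and the hood stands upright at (268,170). I'll check the jar from above before closing it.

```bash
python3 - <<'E'
import cv2,numpy as np
im=cv2.imread('pics/top6.png')[145:190,268:340];o=cv2.imread('pics/top2.png')[145:190,268:340]
cv2.imwrite('pics/n.png',np.vstack([cv2.resize(x,(480,300),interpolation=2) for x in (o,im)]))
E
```

```text
(no output)
```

View pics/n.png

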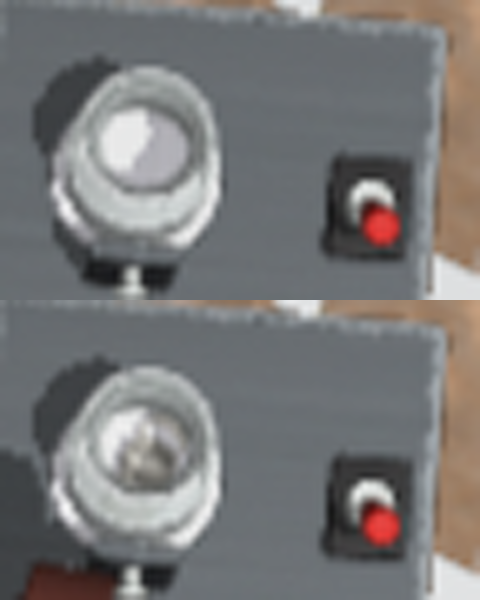

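The lower (current) view shows the rings inside the jar at (145,450), and the neck is clear. Regrasp the hood.

Emit:
play_rows:
  rows:
    - {"hand": 0,"translation": [0.5,-1,40],"rotation": [0,0,0]}
    - {"hand": 0,"translation": [0.5,-1,75],"rotation": [0,0,0]}
    - {"hand": 0,"translation": [0.5,-1,88],"rotation": [0,0,0]}
    - {"hand": 0,"translation": [0.5,-1,88],"rotation": [0,0,0]}
    - {"hand": -0.5,"translation": [0.5,-1,88],"rotation": [0,0,0]}
    - {"hand": -1,"translation": [0.5,-1,88],"rotation": [0,0,0]}
    - {"hand": -1,"translation": [0.5,-1,88],"rotation": [0,0,0]}
    - {"hand": -1,"translation": [0.5,-1,88],"rotation": [0,0,0]}

```text
time_s: 34.4
position: [431.5, -11.5, 119.4]
eef_rot: [3.142, 0.0, 1.498]
contact_force: [-0.5, -0.1, -2.6]
opening: 0.128
```

Emit:
play_rows:
  rows:
    - {"hand": -1,"translation": [0,0,-15],"rotation": [0,0,0]}
    - {"hand": -1,"translation": [0,0,-40],"rotation": [0,0,0]}
    - {"hand": -1,"translation": [0,0,-65],"rotation": [0,0,0]}
    - {"hand": -1,"translation": [0,0,-76],"rotation": [0,0,0]}
    - {"hand": -1,"translation": [0,0,-76],"rotation": [0,0,0]}
    - {"hand": -1,"translation": [0,0,-76],"rotation": [0,0,0]}

```text
time_s: 35.0
position: [431.1, -11.5, 194.6]
eef_rot: [-3.141, -0.0, 1.498]
contact_force: [-0.5, 0.4, -3.3]
opening: 0.132
```

```bash
python3 - <<'E'
from h import *
s=state();print(s['time_s'],s['position'],s['eef_rot'],s['opening'],s['contact_force'])
go((541.9,-19.7,195.5,1.498),(555.8,-20.6,195.5,1.498),(581.9,-22.6,195.5,1.498))
E
```

```text
35.0 [431.08388995 -11.46545506 194.63983165] [-3.14089977e+00 -6.39144189e-05  1.49782413e+00] 0.13247404754857314 [-0.48879672  0.42185109 -3.25410975]
T [-0.1, 111.1, -0.9] R [-0.001, -0.0, -0.0]
T [-0.0, 125.0, -0.9] R [-0.001, -0.0, -0.0]
T [-0.1, 151.2, -1.0] R [-0.001, -0.0, -0.0]
```

Emit:
play_rows:
  rows:
    - {"hand": -1,"translation": [0,30,-1],"rotation": [0,0,0]}
    - {"hand": -1,"translation": [0,65,-1],"rotation": [0,0,0]}
    - {"hand": -1,"translation": [0,100,-1],"rotation": [0,0,0]}
    - {"hand": -1,"translation": [0,120,-1],"rotation": [0,0,0]}
    - {"hand": -1,"translation": [0,125,-1],"rotation": [0,0,0]}
    - {"hand": -1,"translation": [0,125,-1],"rotation": [0,0,0]}
    - {"hand": -1,"translation": [0,125,-1],"rotation": [0,0,0]}

```text
time_s: 35.7
position: [554.7, -20.5, 195.6]
eef_rot: [-3.139, -0.0, 1.498]
contact_force: [0.3, 0.4, -2.2]
opening: 0.131
```

```bash
python3 - <<'E'
from h import *
c=snap('side')
s=state();print(s['time_s'],s['position'],s['eef_rot'],s['opening'],s['contact_force'])
q=proj(c,np.array([540,-20,130]));k,r=int(q[0]-40),int(q[1]-40)
cv2.imwrite('pics/o.png',cv2.resize(cv2.cvtColor(c['color'],4)[r:r+80,k:k+80],(600,600),interpolation=2))
go((555.8,-20.6,195.5,1.498),(581.9,-22.6,195.5,1.498))
E
```

```text
35.75 [554.75336885 -20.47861032 195.89737257] [-3.13990592e+00 -1.55747657e-04  1.49780168e+00] 0.12962641087085444 [ 0.41785687  0.1706925  -3.29775757]
T [-0.0, 1.1, 0.4] R [-0.002, -0.0, -0.0]
T [-0.1, 27.2, 0.4] R [-0.002, -0.0, -0.0]
```

View pics/o.png

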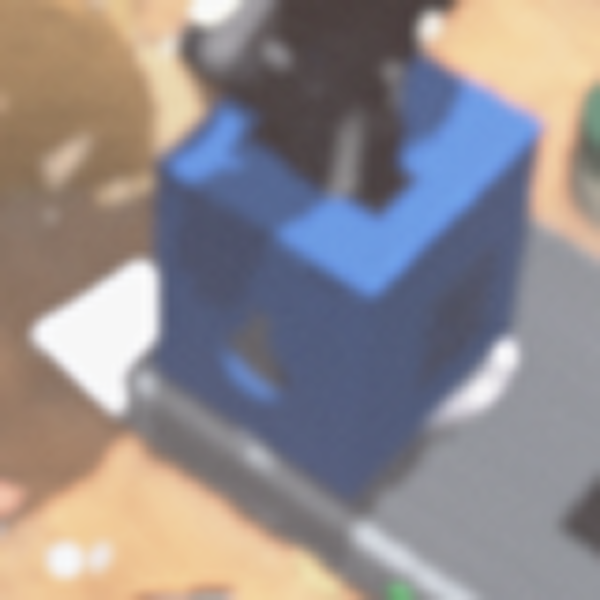

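The hood is straight and just before the screw, with the keyhole at (255,360). Push on slowly.

Emit:
play_rows:
  rows:
    - {"hand": -1,"translation": [0,6,0],"rotation": [0,0,0]}
    - {"hand": -1,"translation": [0,12,0],"rotation": [0,0,0]}
    - {"hand": -1,"translation": [0,18,0],"rotation": [0,0,0]}
    - {"hand": -1,"translation": [0,24,0],"rotation": [0,0,0]}
    - {"hand": -1,"translation": [0,26,0],"rotation": [0,0,0]}
    - {"hand": -1,"translation": [0,26,0],"rotation": [0,0,0]}

```text
time_s: 36.35
position: [582.3, -22.5, 196.2]
eef_rot: [-3.141, -0.0, 1.498]
contact_force: [0.5, -1.6, -2.6]
opening: 0.128
```

Emit:
play_rows:
  rows:
    - {"hand": -1,"translation": [0,-0.5,7],"rotation": [0,0,0]}
    - {"hand": -1,"translation": [0,-0.5,14],"rotation": [0,0,0]}
    - {"hand": -1,"translation": [0,-0.5,20],"rotation": [0,0,0]}
    - {"hand": -1,"translation": [0,-0.5,23],"rotation": [0,0,0]}
    - {"hand": -1,"translation": [0,-0.5,24.5],"rotation": [0,0,0]}
    - {"hand": -1,"translation": [0,-0.5,24.5],"rotation": [0,0,0]}

```text
time_s: 36.95
position: [581.4, -22.5, 171.7]
eef_rot: [-3.141, -0.0, 1.498]
contact_force: [1.9, -0.0, -3.1]
opening: 0.127
```

Emit:
play_rows:
  rows:
    - {"hand": -1,"translation": [0,0,0.8],"rotation": [0,0,0]}
    - {"hand": -1,"translation": [0,0,1.6],"rotation": [0,0,0]}
    - {"hand": -1,"translation": [0,0,1.6],"rotation": [0,0,0]}

```text
time_s: 37.25
position: [581.5, -22.5, 170.4]
eef_rot: [-3.142, 0.0, 1.498]
contact_force: [0.1, 0.1, -1.5]
opening: 0.13
```

Contact is beginning. Release and rise.

Emit:
play_rows:
  rows:
    - {"hand": -0.75,"translation": [0,0,0],"rotation": [0,0,0]}
    - {"hand": -0.5,"translation": [0,0,0],"rotation": [0,0,0]}
    - {"hand": 0,"translation": [0,0,0],"rotation": [0,0,0]}
    - {"hand": 0,"translation": [0,0,0],"rotation": [0,0,0]}
    - {"hand": 0,"translation": [0,0,0],"rotation": [0,0,0]}
    - {"hand": 0,"translation": [0,0,-30],"rotation": [0,0,0]}
    - {"hand": 0,"translation": [0,0,-70],"rotation": [0,0,0]}
    - {"hand": 0,"translation": [0,0,-70],"rotation": [0,0,0]}

```text
time_s: 38.05
position: [584.0, -22.9, 245.3]
eef_rot: [3.134, 0.001, 1.498]
contact_force: [1.9, -0.9, -0.2]
opening: 0.501
```

```bash
python3 - <<'E'
from h import *
np.set_printoptions(precision=1,suppress=True)
c=snap('side','side7')
s=state();print(s['time_s'],s['position'],s['contact_force'])
o=cv2.imread('pics/side0.png');n=cv2.imread('pics/side7.png')
print('diff shift',cv2.phaseCorrelate(o[185:245,255:315].mean(2).astype(np.float32),n[185:245,255:315].mean(2).astype(np.float32)))
print('abs diff',np.abs(o.astype(int)-n)[190:240,262:315].mean())
def blue(im):
    g=cv2.cvtColor(im,cv2.COLOR_BGR2HSV);m=((g[...,0]>100)&(g[...,0]<125)&(g[...,1]>120)).astype(np.uint8)[150:260,240:340]
    k,l,st,ce=cv2.connectedComponentsWithStats(m);i=1+st[1:,4].argmax();return st[i],ce[i]
print(blue(o),blue(n))
cv2.imwrite('pics/p.png',np.hstack([cv2.resize(x[160:250,240:340],(400,360),interpolation=2) for x in(o,n)]))
# red lever
def red(im):
    g=cv2.cvtColor(im,cv2.COLOR_BGR2HSV);m=(((g[...,0]<8)|(g[...,0]>172))&(g[...,1]>150)&(g[...,2]>120)).astype(np.uint8)[205:245,305:350]
    ys,xs=np.nonzero(m);return xs.mean()+305,ys.mean()+205
u=red(n);print(u,onz(c,u,101))
E
```

```text
38.1 [583.1 -22.8 242.9] [ 0.6 -1.1 -0.5]
diff shift ((-0.19144259808956576, 0.11788658879364888), 0.8758073483573066)
abs diff 7.441761006289308
(array([ 47,  35,  28,  18, 160], dtype=int32), array([60.7, 44.6])) (array([ 34,  26,  46,  28, 424], dtype=int32), array([60.7, 40.3]))
(np.float64(327.25), np.float64(225.0)) [ 570.6 -120.6  101. ]
```

View pics/p.png

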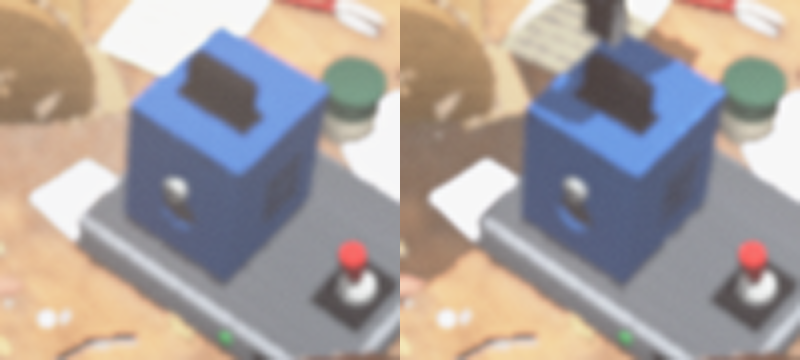

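The two views nearly match: the hood hangs with the screw in the slot at (575,187), and the lower corner sits about 1 px lower. Measure that shift properly.

```bash
python3 - <<'E'
from h import *
np.set_printoptions(precision=2,suppress=True)
o=cv2.imread('pics/side0.png');n=cv2.imread('pics/side7.png')
c=capture('side')
og,ng=[cv2.GaussianBlur(x[...,2].astype(np.float32)-x[...,0],(3,3),0) for x in(o,n)]
for nm,(x0,y0,x1,y1) in dict(frontbottom=(268,212,312,238),leftedge=(264,186,282,222),front_all=(264,188,306,236),rightcheek=(300,180,328,226),keyhole=(278,200,294,222)).items():
    W=np.eye(2,3,dtype=np.float32);m=np.zeros(og.shape,np.uint8);m[y0:y1,x0:x1]=255
    cc,W=cv2.findTransformECC(og,ng,W,cv2.MOTION_TRANSLATION,(3,200,1e-5),m,3);print(nm,W[:,2],round(cc,3))
b=np.array([555.,-20,80]);p=proj(c,b)
for d in np.eye(3)*3: print(d,proj(c,b+d)-p)
E
```

```text
frontbottom [-0.76 -0.14] 0.992
leftedge [-1.04  0.99] 0.977
front_all [-1.01  0.19] 0.986
rightcheek [-0.58  0.3 ] 0.994
keyhole [-0.32  0.49] 0.969
[3. 0. 0.] [ 0.7  -0.81]
[0. 3. 0.] [-1.04 -0.59]
[0. 0. 3.] [ 0.06 -0.76]
```

Hood origin is about 2.5 mm forward and 1 mm sideways of its initial place, within tolerance. Next the switch: close the hand and go in front of the lever, which stands at about x 573, y -121.

```bash
python3 - <<'E'
from h import *
print(state()['position']);go((536,-122,230),(536,-122,106))
E
```

```text
[582.13829025 -22.62170563 241.116001  ]
T [-102.5, -38.8, 11.1] R [0.0, 0.0, 0.0]
T [-102.5, -39.0, 135.1] R [0.0, 0.0, 0.0]
```

Emit:
play_rows:
  rows:
    - {"hand": -0.5,"translation": [-35,-13,5],"rotation": [0,0,0]}
    - {"hand": -1,"translation": [-70,-26,10],"rotation": [0,0,0]}
    - {"hand": -1,"translation": [-102.5,-39,11],"rotation": [0,0,0]}
    - {"hand": -1,"translation": [-102.5,-39,11],"rotation": [0,0,0]}
    - {"hand": -1,"translation": [-102.5,-39,50],"rotation": [0,0,0]}
    - {"hand": -1,"translation": [-102.5,-39,90],"rotation": [0,0,0]}
    - {"hand": -1,"translation": [-102.5,-39,100],"rotation": [0,0,0]}
    - {"hand": -1,"translation": [-102.5,-39,100],"rotation": [0,0,0]}

```text
time_s: 38.95
position: [533.9, -121.0, 138.7]
eef_rot: [-3.138, -0.001, 1.498]
contact_force: [0.1, 0.4, 0.7]
opening: 0.003
```

```bash
python3 - <<'E'
from h import *
np.set_printoptions(precision=2,suppress=True)
c=snap('side','side8');d=snap('top','top8')
s=state();print(s['time_s'],s['position'],s['contact_force'],s['opening'])
# hood check vs start (top)
o=cv2.imread('pics/top0.png');n=cv2.imread('pics/top8.png')
og,ng=[x[...,2].astype(np.float32)-x[...,0] for x in(o,n)]
W=np.eye(2,3,dtype=np.float32);m=np.zeros(og.shape,np.uint8);m[148:195,270:300]=255
try: print(cv2.findTransformECC(og,ng,W,cv2.MOTION_EUCLIDEAN,(3,200,1e-5),m,3))
except Exception as e: print('ecc fail')
b=np.array([582.,-22,153]);print([proj(d,b+v)-proj(d,b) for v in np.eye(3)[:2]*3])
q=proj(c,np.array([560,-110,110]));k,r=int(q[0]-60),int(q[1]-60)
A=cv2.cvtColor(c['color'],4)[r:r+90,k:k+100];B=n[135:225,255:355]
cv2.imwrite('pics/q.png',np.hstack([cv2.resize(x,(400,360),interpolation=2) for x in(A,B)]))
E
```

```text
39.05 [ 535.9  -121.81  141.37] [ 0.17 -0.05  0.18] 0.004289520171481056
(0.9954044634174628, array([[ 1.  ,  0.02, -3.  ],
       [-0.02,  1.  ,  5.43]], dtype=float32))
[array([-0.  , -1.14]), array([-1.15, -0.  ])]
```

No more pictures can be viewed, so I'll go on by numbers. The top-view match shows the hood within about 1 mm and 0.02 rad of its start pose. Descend and push the lever.

Emit:
play_rows:
  rows:
    - {"hand": -1,"translation": [0,0,20],"rotation": [0,0,0]}
    - {"hand": -1,"translation": [0,0,35],"rotation": [0,0,0]}
    - {"hand": -1,"translation": [0,0,35],"rotation": [0,0,0]}
    - {"hand": -1,"translation": [0,6,35],"rotation": [0,0,0]}
    - {"hand": -1,"translation": [0,12,35],"rotation": [0,0,0]}
    - {"hand": -1,"translation": [0,18,35],"rotation": [0,0,0]}
    - {"hand": -1,"translation": [0,23,35],"rotation": [0,0,0]}
    - {"hand": -1,"translation": [0,23,35],"rotation": [0,0,0]}

```text
time_s: 39.85
position: [559.0, -123.8, 105.8]
eef_rot: [3.141, 0.0, 1.498]
contact_force: [-0.3, 0.1, 0.9]
opening: 0.002
```

```bash
python3 - <<'E'
from h import *
c=snap('side','side9')
s=state();print(s['time_s'],s['position'],s['contact_force'])
def red(im):
    g=cv2.cvtColor(im,cv2.COLOR_RGB2HSV);m=(((g[...,0]<8)|(g[...,0]>172))&(g[...,1]>150)&(g[...,2]>120)).astype(np.uint8)[200:245,305:350]
    ys,xs=np.nonzero(m);return (xs.mean()+305,ys.mean()+200,len(xs)) if len(xs) else None
print(red(c['color']),'before (327.25,225.0)')
for th in (-.35,0,.35):
    cs,sn=np.cos(-.07),np.sin(-.07);x=-5+47*np.sin(th);y=-100;print(th,proj(c,np.array([604+cs*x-sn*y,-24.5+sn*x+cs*y,56+47*np.cos(th)])))
E
```

```text
39.9 [ 558.68154123 -123.68631773  105.64522249] [-0.11068922  0.03328793  0.08038028]
None before (327.25,225.0)
-0.35 [329.20487584 224.13360711]
0 [333.30707503 219.02767544]
0.35 [336.99516349 215.47105479]
```

Emit:
play_rows:
  rows:
    - {"hand": -1,"translation": [0,5,0],"rotation": [0,0,0]}
    - {"hand": -1,"translation": [0,9,0],"rotation": [0,0,0]}
    - {"hand": -1,"translation": [0,13,0],"rotation": [0,0,0]}
    - {"hand": -1,"translation": [0,13,0],"rotation": [0,0,0]}

```text
time_s: 40.3
position: [571.9, -124.6, 105.3]
eef_rot: [3.141, 0.0, 1.498]
contact_force: [-0.7, -0.2, 0.7]
opening: 0.004
```

Emit:
play_rows:
  rows:
    - {"hand": -1,"translation": [0,4,0],"rotation": [0,0,0]}
    - {"hand": -1,"translation": [0,8,0],"rotation": [0,0,0]}
    - {"hand": -1,"translation": [0,8,0],"rotation": [0,0,0]}

```text
time_s: 40.6
position: [579.7, -125.2, 105.3]
eef_rot: [3.141, 0.0, 1.498]
contact_force: [-0.3, -0.5, -0.1]
opening: -0.002
```

Emit:
play_rows:
  rows:
    - {"hand": -1,"translation": [1,3,0],"rotation": [0,0,0]}
    - {"hand": -1,"translation": [1,6,0],"rotation": [0,0,0]}
    - {"hand": -1,"translation": [1,6,0],"rotation": [0,0,0]}

```text
time_s: 40.9
position: [585.4, -124.5, 105.2]
eef_rot: [3.142, -0.0, 1.498]
contact_force: [-0.4, 0.1, -0.7]
opening: -0.002
```

```bash
python3 - <<'E'
from h import *
c=snap('side','side10');d=snap('top','top10')
s=state();print(s['time_s'],s['position'],s['contact_force'])
for c,(x0,y0,x1,y1) in ((c,(300,190,360,250)),(d,(310,150,345,200))):
    g=cv2.cvtColor(c['color'],cv2.COLOR_RGB2HSV);m=(((g[...,0]<8)|(g[...,0]>172))&(g[...,1]>140)&(g[...,2]>90))[y0:y1,x0:x1]
    ys,xs=np.nonzero(m);print(len(xs),(xs.mean()+x0,ys.mean()+y0) if len(xs) else '')
    for th in (-.35,0,.35):
        cs,sn=np.cos(-.07),np.sin(-.07);x=-5+47*np.sin(th);y=-100;print(th,proj(c,np.array([604+cs*x-sn*y,-24.5+sn*x+cs*y,56+47*np.cos(th)])).round(1))
E
```

```text
41.0 [ 585.33481036 -124.51765577  105.28459029] [-0.29334043 -0.03218086 -0.40101775]
0 
-0.35 [329.2 224.1]
0 [333.3 219. ]
0.35 [337.  215.5]
0 
-0.35 [325.7 179. ]
0 [326.2 173. ]
0.35 [326.4 167.3]
```

Emit:
play_rows:
  rows:
    - {"hand": -1,"translation": [0,3,0],"rotation": [0,0,0]}
    - {"hand": -1,"translation": [0,5,0],"rotation": [0,0,0]}
    - {"hand": -1,"translation": [0,5,0],"rotation": [0,0,0]}

```text
time_s: 41.3
position: [587.3, -124.6, 104.8]
eef_rot: [-3.136, -0.0, 1.498]
contact_force: [-12.2, 0.4, 7.5]
opening: -0.004
```

The lever hit its end stop (-12 N). Back off, rise and move clear.

Emit:
play_rows:
  rows:
    - {"hand": -1,"translation": [0,-10,0],"rotation": [0,0,0]}
    - {"hand": -1,"translation": [0,-30,0],"rotation": [0,0,0]}
    - {"hand": -1,"translation": [0,-45,0],"rotation": [0,0,0]}
    - {"hand": -1,"translation": [0,-50,-40],"rotation": [0,0,0]}
    - {"hand": -1,"translation": [0,-50,-85],"rotation": [0,0,0]}
    - {"hand": -1,"translation": [0,-50,-130],"rotation": [0,0,0]}
    - {"hand": -1,"translation": [0,-90,-135],"rotation": [0,0,0]}
    - {"hand": -1,"translation": [0,-130,-135],"rotation": [0,0,0]}

```text
time_s: 42.1
position: [461.4, -116.0, 242.3]
eef_rot: [3.136, 0.002, 1.498]
contact_force: [-0.6, 0.8, -0.4]
opening: 0.003
```

Emit:
play_rows:
  rows:
    - {"hand": -1,"translation": [40,-20,0],"rotation": [0,0,0]}
    - {"hand": -1,"translation": [80,-30,0],"rotation": [0,0,0]}
    - {"hand": -1,"translation": [120,-40,0],"rotation": [0,0,0]}
    - {"hand": -1,"translation": [160,-40,0],"rotation": [0,0,0]}
    - {"hand": -1,"translation": [200,-40,0],"rotation": [0,0,0]}
    - {"hand": -1,"translation": [240,-40,0],"rotation": [0,0,0]}
    - {"hand": -1,"translation": [270,-40,0],"rotation": [0,0,0]}
    - {"hand": -1,"translation": [270,-40,0],"rotation": [0,0,0]}

```text
time_s: 42.9
position: [440.4, 159.8, 240.4]
eef_rot: [3.14, -0.001, 1.502]
contact_force: [0.9, -0.6, 0.3]
opening: -0.001
```

```bash
python3 - <<'E'
from h import *
np.set_printoptions(precision=2,suppress=True)
C={n:snap(n,n+'11') for n in('side','top')}
s=state();print(s['time_s'],s['position'])
for n,(x0,y0,x1,y1) in (('side',(315,200,350,240)),('top',(315,155,345,195))):
  for f in (n+'0',n+'11'):
    im=cv2.imread(f'pics/{f}.png');g=cv2.cvtColor(im,cv2.COLOR_BGR2HSV);m=(((g[...,0]<8)|(g[...,0]>172))&(g[...,1]>140)&(g[...,2]>90))[y0:y1,x0:x1]
    ys,xs=np.nonzero(m);print(f,len(xs),(xs.mean()+x0,ys.mean()+y0) if len(xs) else '')
for n,box,pt in (('top',(270,148,300,195),(285,171)),('side',(262,178,328,238),(285,205))):
    og,ng=[(x:=cv2.imread(f'pics/{f}.png').astype(np.float32))[...,2]-x[...,0] for f in(n+'0',n+'11')]
    W=np.eye(2,3,dtype=np.float32);m=np.zeros(og.shape,np.uint8);m[box[1]:box[3],box[0]:box[2]]=255
    cc,W=cv2.findTransformECC(og,ng,W,cv2.MOTION_EUCLIDEAN,(3,300,1e-6),m,3)
    print(n,'hood shift px',W@[*pt,1]-pt,'rot',W[1,0],round(cc,3))
print(blobs(C['top']))
for k in('film_can','bowl','hood','screw'):
  for n in C: print(k,n,[np.round(x['uv'],1).tolist() for x in landmark_of(n,k)[:1]])
E
```

```text
43.0 [440.13 157.12 240.3 ]
side0 22 (np.float64(327.90909090909093), np.float64(223.9090909090909))
side11 43 (np.float64(333.62790697674416), np.float64(219.06976744186045))
top0 27 (np.float64(324.74074074074076), np.float64(178.59259259259258))
top11 37 (np.float64(325.3243243243243), np.float64(169.40540540540542))
top hood shift px [-0.29  0.88] rot -0.007736888 0.997
side hood shift px [-0.6   0.45] rot -0.0049293446 0.983
[]
film_can side [[225.4, 250.6]]
film_can top [[256.7, 233.5]]
bowl side [[390.2, 243.5]]
bowl top [[363.7, 148.4]]
hood side [[284.1, 207.7]]
hood top [[287.8, 183.4]]
screw side [[286.4, 207.3]]
screw top [[285.0, 186.9]]
```

```bash
python3 - <<'E'
from h import *
from scipy.optimize import minimize
np.set_printoptions(precision=2,suppress=True)
C={n:capture(n) for n in('side','top')}
def mask(f,b):
    im=cv2.imread(f'pics/{f}.png').astype(np.float32);x0,y0,x1,y1=b
    r=np.clip((im[...,2]-np.maximum(im[...,1],im[...,0]))/140,0,1);return r[y0:y1,x0:x1]
B={'side':(312,195,352,242),'top':(310,150,345,195)}
def model(n,th,off,r0):
    cs,sn=np.cos(-.07),np.sin(-.07);x0,y0,x1,y1=B[n];K=8
    P=[]
    for r in(r0,50):
        for a in np.linspace(0,2*np.pi,24):
            lx=-5+r*np.sin(th)+8*np.cos(a)*np.cos(th);ly=-100+8*np.sin(a);lz=56+r*np.cos(th)-8*np.cos(a)*np.sin(th)
            P.append(proj(C[n],np.array([604+cs*lx-sn*ly,-24.5+sn*lx+cs*ly,lz]))+off)
    h=cv2.convexHull(((np.array(P)-[x0-.5,y0-.5])*K).astype(np.float32)).astype(int)
    m=np.zeros(((y1-y0)*K,(x1-x0)*K),np.float32);cv2.fillPoly(m,[h],1.)
    return cv2.GaussianBlur(cv2.resize(m,(x1-x0,y1-y0),interpolation=cv2.INTER_AREA),(3,3),0)
for n in B:
    m0,m1=mask(n+'0',B[n]),mask(n+'11',B[n])
    best=min(((((model(n,-.35,(ox,oy),r0)-m0)**2).sum(),ox,oy,r0) for ox in np.arange(-2,2.1,.5) for oy in np.arange(-2,2.1,.5) for r0 in(20,28,36,44)))
    res=[(((model(n,t,best[1:3],best[3])-m1)**2).sum().round(2)) for t in np.arange(-.35,.5,.1)]
    print(n,best,m1.sum()); print('theta+.35:',list(zip(np.arange(0,.85,.1).round(1),res)))
E
```

```text
side (np.float32(5.727146), np.float64(-1.5), np.float64(-0.5), 44) 95.564285
theta+.35: [(np.float64(0.0), np.float32(69.77)), (np.float64(0.1), np.float32(61.59)), (np.float64(0.2), np.float32(54.44)), (np.float64(0.3), np.float32(46.81)), (np.float64(0.4), np.float32(37.05)), (np.float64(0.5), np.float32(28.36)), (np.float64(0.6), np.float32(24.79)), (np.float64(0.7), np.float32(28.91)), (np.float64(0.8), np.float32(38.19))]
top (np.float32(12.485168), np.float64(-1.0), np.float64(-0.5), 44) 99.65714
theta+.35: [(np.float64(0.0), np.float32(59.82)), (np.float64(0.1), np.float32(57.29)), (np.float64(0.2), np.float32(50.8)), (np.float64(0.3), np.float32(42.13)), (np.float64(0.4), np.float32(31.57)), (np.float64(0.5), np.float32(21.76)), (np.float64(0.6), np.float32(16.84)), (np.float64(0.7), np.float32(21.65)), (np.float64(0.8), np.float32(33.68))]
```

The fit gives about 0.6, but with a fixed sleeve length. Refit with the length free, since 0.60 is the limit.

```bash
cat > lev.py <<'E'
from h import *
C={n:capture(n) for n in('side','top')}
B={'side':(312,195,352,242),'top':(310,150,345,195)}
def mask(f,b):
    im=cv2.imread(f'pics/{f}.png').astype(np.float32);x0,y0,x1,y1=b
    return np.clip((im[...,2]-np.maximum(im[...,1],im[...,0]))/120,0,1)[y0:y1,x0:x1]
def model(n,th,off,r0):
    cs,sn=np.cos(-.07),np.sin(-.07);x0,y0,x1,y1=B[n];K=8;P=[]
    for r in(r0,50):
        for a in np.linspace(0,2*np.pi,24):
            lx=-5+r*np.sin(th)+8*np.cos(a)*np.cos(th);ly=-100+8*np.sin(a);lz=56+r*np.cos(th)-8*np.cos(a)*np.sin(th)
            P.append(proj(C[n],np.array([604+cs*lx-sn*ly,-24.5+sn*lx+cs*ly,lz]))+off)
    h=cv2.convexHull(((np.array(P)-[x0-.5,y0-.5])*K).astype(np.float32)).astype(int)
    m=np.zeros(((y1-y0)*K,(x1-x0)*K),np.float32);cv2.fillPoly(m,[h],1.)
    return cv2.GaussianBlur(cv2.resize(m,(x1-x0,y1-y0),interpolation=cv2.INTER_AREA),(3,3),0)
def fit(tag):
  for n in B:
    m0,m1=mask(n+'0',B[n]),mask(n+tag,B[n])
    R=[]
    for r0 in(16,20,24,28,32,36,40):
      e0=min((((model(n,-.35,(ox,oy),r0)-m0)**2).sum(),ox,oy) for ox in np.arange(-2,2.1,.5) for oy in np.arange(-2,2.1,.5))
      e1=min((((model(n,t-.35,e0[1:],r0)-m1)**2).sum(),t) for t in np.arange(.3,.86,.05))
      R.append((round(float(e0[0]+e1[0]),1),r0,round(float(e0[0]),1),round(float(e1[0]),1),round(float(e1[1]),2)))
    print(n,sorted(R)[:4])
E
python3 -c "
from lev import *
fit('11')"
```

```text
side [(33.6, 20, 14.6, 19.0, 0.6), (33.6, 32, 9.3, 24.3, 0.6), (33.7, 24, 12.4, 21.4, 0.6), (35.1, 28, 10.7, 24.4, 0.6)]
top [(38.6, 40, 16.9, 21.8, 0.6), (38.7, 36, 17.4, 21.3, 0.6), (38.9, 32, 18.1, 20.8, 0.65), (40.0, 28, 19.0, 21.0, 0.65)]
```

The fit gives about 0.60–0.65, too close to the limit for comfort, so I'll push once more, nearer the tip.

```bash
python3 - <<'E'
from h import *
print(state()['position']);go((480,-60,240),(545,-122,240),(545,-122,109),(588,-124,109))
E
```

```text
[440.30912616 156.61610094 240.3359527 ]
T [-213.1, 55.4, 0.3] R [0.0, 0.0, 0.0]
T [-270.2, 124.8, 0.3] R [0.0, 0.0, 0.0]
T [-270.2, 124.8, 131.3] R [0.0, 0.0, 0.0]
T [-269.1, 167.8, 131.3] R [0.0, 0.0, 0.0]
```

Emit:
play_rows:
  rows:
    - {"hand": -1,"translation": [-45,12,0],"rotation": [0,0,0]}
    - {"hand": -1,"translation": [-90,24,0],"rotation": [0,0,0]}
    - {"hand": -1,"translation": [-135,36,0],"rotation": [0,0,0]}
    - {"hand": -1,"translation": [-180,55,0],"rotation": [0,0,0]}
    - {"hand": -1,"translation": [-220,80,0],"rotation": [0,0,0]}
    - {"hand": -1,"translation": [-255,105,0],"rotation": [0,0,0]}
    - {"hand": -1,"translation": [-270,125,0],"rotation": [0,0,0]}
    - {"hand": -1,"translation": [-270,125,0],"rotation": [0,0,0]}

```text
time_s: 44.4
position: [546.9, -124.3, 239.7]
eef_rot: [3.141, 0.0, 1.495]
contact_force: [0.5, 0.0, -1.2]
opening: -0.002
```

Emit:
play_rows:
  rows:
    - {"hand": -1,"translation": [0,0,45],"rotation": [0,0,0]}
    - {"hand": -1,"translation": [0,0,90],"rotation": [0,0,0]}
    - {"hand": -1,"translation": [0,0,131],"rotation": [0,0,0]}
    - {"hand": -1,"translation": [0,0,131],"rotation": [0,0,0]}
    - {"hand": -1,"translation": [0,15,131],"rotation": [0,0,0]}
    - {"hand": -1,"translation": [0,30,131],"rotation": [0,0,0]}
    - {"hand": -1,"translation": [0,40,131],"rotation": [0,0,0]}
    - {"hand": -1,"translation": [0,40,131],"rotation": [0,0,0]}

```text
time_s: 45.2
position: [586.8, -124.6, 110.9]
eef_rot: [3.139, 0.001, 1.498]
contact_force: [-0.0, -1.1, 0.1]
opening: 0.0
```

Emit:
play_rows:
  rows:
    - {"hand": -1,"translation": [0,2,0],"rotation": [0,0,0]}
    - {"hand": -1,"translation": [0,4,0],"rotation": [0,0,0]}
    - {"hand": -1,"translation": [0,4,0],"rotation": [0,0,0]}

```text
time_s: 45.5
position: [588.7, -124.7, 109.5]
eef_rot: [-3.141, -0.0, 1.498]
contact_force: [-1.5, -0.6, 1.8]
opening: 0.004
```

Emit:
play_rows:
  rows:
    - {"hand": -1,"translation": [0,2,0],"rotation": [0,0,0]}
    - {"hand": -1,"translation": [0,4,0],"rotation": [0,0,0]}
    - {"hand": -1,"translation": [0,4,0],"rotation": [0,0,0]}

```text
time_s: 45.8
position: [590.1, -124.7, 109.0]
eef_rot: [-3.136, -0.0, 1.498]
contact_force: [-12.1, 0.9, 9.7]
opening: -0.003
```

The firm stop is repeated: -12 N again, at 590 mm for the higher contact, which fits a lever leaning fully back. Push a little more, hold, then retreat.

Emit:
play_rows:
  rows:
    - {"hand": -1,"translation": [0,1.5,0],"rotation": [0,0,0]}
    - {"hand": -1,"translation": [0,1.5,0],"rotation": [0,0,0]}
    - {"hand": -1,"translation": [0,-15,0],"rotation": [0,0,0]}
    - {"hand": -1,"translation": [0,-40,0],"rotation": [0,0,0]}
    - {"hand": -1,"translation": [0,-50,-20],"rotation": [0,0,0]}
    - {"hand": -1,"translation": [0,-50,-65],"rotation": [0,0,0]}
    - {"hand": -1,"translation": [0,-50,-110],"rotation": [0,0,0]}
    - {"hand": -1,"translation": [0,-80,-135],"rotation": [0,0,0]}

```text
time_s: 46.6
position: [516.3, -120.3, 247.8]
eef_rot: [3.135, 0.002, 1.498]
contact_force: [-0.0, -0.4, -0.4]
opening: 0.0
```

Emit:
play_rows:
  rows:
    - {"hand": -1,"translation": [0,-45,0],"rotation": [0,0,0]}
    - {"hand": -1,"translation": [40,-65,0],"rotation": [0,0,0]}
    - {"hand": -1,"translation": [80,-75,0],"rotation": [0,0,0]}
    - {"hand": -1,"translation": [120,-85,0],"rotation": [0,0,0]}
    - {"hand": -1,"translation": [160,-85,0],"rotation": [0,0,0]}
    - {"hand": -1,"translation": [200,-85,0],"rotation": [0,0,0]}
    - {"hand": -1,"translation": [240,-85,0],"rotation": [0,0,0]}
    - {"hand": -1,"translation": [270,-85,0],"rotation": [0,0,0]}

```text
time_s: 47.4
position: [448.1, 158.3, 244.5]
eef_rot: [3.141, -0.0, 1.499]
contact_force: [0.4, -0.3, 0.6]
opening: -0.001
```

```bash
python3 - <<'E'
from lev import *
for n in C: cv2.imwrite(f'pics/{n}12.png',cv2.cvtColor(C[n]['color'],4))
s=state();print(s['time_s'],s['position'])
fit('12')
for n,box,pt in (('top',(270,148,300,195),(285,171)),('side',(262,178,328,238),(285,205))):
    og,ng=[(x:=cv2.imread(f'pics/{f}.png').astype(np.float32))[...,2]-x[...,0] for f in(n+'0',n+'12')]
    W=np.eye(2,3,dtype=np.float32);m=np.zeros(og.shape,np.uint8);m[box[1]:box[3],box[0]:box[2]]=255
    cc,W=cv2.findTransformECC(og,ng,W,cv2.MOTION_EUCLIDEAN,(3,300,1e-6),m,3)
    print(n,'hood shift px',W@[*pt,1]-pt,'rot',W[1,0],round(cc,3))
# lever: difference between pushes
for n in B: print(n,'change since first push',np.abs(mask(n+'12',B[n])-mask(n+'11',B[n])).sum().round(2))
E
```

```text
47.5 [448.1960033  159.12869186 244.32886933]
side [(33.5, 20, 14.6, 19.0, 0.6), (33.6, 32, 9.3, 24.3, 0.6), (33.7, 24, 12.4, 21.4, 0.6), (35.1, 28, 10.7, 24.4, 0.6)]
top [(38.6, 40, 16.9, 21.8, 0.6), (38.7, 36, 17.4, 21.3, 0.6), (38.9, 32, 18.1, 20.7, 0.65), (39.9, 28, 19.0, 20.9, 0.65)]
top hood shift px [-0.29096075  0.87507563] rot -0.007892011 0.997
side hood shift px [-0.60511402  0.45321287] rot -0.0047682333 0.983
side change since first push 2.07
top change since first push 1.68
```

The lever did not move between two firm pushes, so it is at its stop. The hood has shifted about -2.3 mm in x and +0.8 mm in y from its starting hang, within limits. The arm is clear; hand in.

```bash
python3 -c "
from h import *
print(state()['time_s'],finish_job())"
```

```text
the job is handed in; nothing more can be done
47.5 None
```

I finished the job and handed it in at 47.5 s. The hand-in gives no verdict, so everything below rests on my own checks.

I took the hood off and stood it on the bench, then dropped all six rings into the jar. After that I hung the hood back on its screw and pushed the red lever over to its stop.

**Last checks:**
- **Rings:** The tray is empty, and rings show inside the jar in the top view. I could not count all six in the picture.
- **Hood:** It hangs about 2.3 mm forward and 0.8 mm sideways of where it hung at the start, turned by less than 0.01 rad, which is inside the limits. This compares against its starting pose, not directly against the screw.
- **Lever:** Image fits gave only 0.60–0.65 rad, right at the 0.60 limit. I pushed a second time; it met a firm stop of about 12 N again and did not move, so I take it to be fully on. That is the one check that disagreed.
- **Film can and bowl:** Their detected positions in the pictures agree with the start to within a few pixels, and the arm did not go near them.
- **Solder spool:** I never clearly identified it in the pictures. The only detection was well to the right of the burnisher, and the arm stayed away from there.
- **Arm:** It was raised and clear of everything at hand-in.

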